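# Set the bench tongs around a spacer

### The job

Stand the one steel spacer that properly fits the round seat of the bench tongs upright in that seat, fully home, and let go of it. Then squeeze the two sprung arms of the tongs by their upright studs until each tip stands over its scribed line (36 mm from tip to tip), never pinching the spacer, and finish still holding the tips steady on the lines so that a workmate can lock the stop screw. Leave the other spacers, the tin, the screwdriver and the bolt tray where they are.

Things in the scene. Friction and masses are not known exactly. Their poses are not given: they have to be found in the camera images.
- tongs: Bench tongs (large sprung tweezers) screwed flat to the bench; grey plate 250 x 120 x 8 mm. Origin: centre of the plate's underside, at bench height. x: from the hinges to the tips, y: the way the arms open (left arm at +y), z up. In mm: hinge pins at x -85, y +-11; hinge block to z 47, behind x -77; seat at x 60, y 0; marked rests at x 85 to 121, y +-11 to +-31, top z 25.
- limb_left: Left arm (+y side): steel bar 6 mm thick, z 28 to 42 mm above the bench. Origin on its hinge axis, at bench height; x along the bar. A spring holds it open, splayed 0.16 rad outwards, against a stop; it can be squeezed in by up to 0.2 rad and springs back when let go. Round stud, 12 mm diameter, z 24 to 62 mm, at x 100. The tip steps 8 mm inwards to a nib 5 mm wide, ending at x 186.
- limb_right: Right arm of the tongs (-y side), mirror image of the left one. Pushing either stud inwards takes about 6 N at the start and 8 N when the tip is at its line (splay 0.081 rad). Each arm has its own spring, so both arms follow the fingers if the grip is off the centre line.
- stud_left (a point): On the axis of the left stud, 50 mm above the bench. Standing open, the studs measure 66 mm over their outsides; with the tips on their lines about 50 mm. Squeezing the studs 1 mm nearer together brings the tips 1.85 mm nearer together. Pinch them from above, one finger outside each stud.
- stud_right (a point): On the axis of the right stud, 50 mm above the bench.
- tip_left (a point): Middle of the left tip's nib, 1 mm from its end, 35 mm above the bench. Open, the tips stand 65 mm apart. This point must come over the left scribed line.
- tip_right (a point): Middle of the right tip's nib, 35 mm above the bench.
- mark_left (a point): Scribed black line (34 x 2 mm, along the tongs' x) on top of the left rest, below the tip: the point 17 mm from the line's far end that lies beneath the tip's place, 25.5 mm above the bench, 18 mm to the left of the tongs' centre line.
- mark_right (a point): The same on the right rest, 18 mm to the right of the centre line; the lines lie 36 mm apart.
- seat (a point): Centre of the round seat's floor, on top of the base plate, 8 mm above the bench. The seat is a dark steel ring 6 mm tall, 29 mm inside and 38 mm outside diameter, open at the top, between the arms near the tips.
- spacer_small: Plain steel tube spacer, 20 mm outside diameter, 11 mm bore, 55 mm tall, standing on the bench; far too loose in the seat. Origin: centre of its underside, z along its axis.
- spacer_medium: Plain steel tube spacer, 26 mm outside diameter, 14 mm bore, 55 mm tall, 0.12 kg, standing on the bench: the one that fits the 29 mm seat. Origin: centre of its underside, z along its axis. Standing in the seat its top is 63 mm above the bench.
- spacer_large: Plain steel tube spacer, 32 mm outside diameter, 17 mm bore, 55 mm tall, standing on the bench; does not go into the seat. Origin: centre of its underside, z along its axis.
- tin: Bystander: plain pale metal tin with a white lid, 74 mm diameter, 100 mm tall. Origin: centre of its underside.
- screwdriver: Bystander: black-handled screwdriver lying crosswise on the bench beyond the tips of the tongs. Origin at its underside.
- bolt_tray: Bystander: open blue tray of bolts, 120 x 170 x 45 mm, 1.2 kg. Origin: centre of its underside.
Mind the look-alikes: they are no part of the job. What is shaped like the spacer_medium but blue or red is not meant.

How it is judged:
By the outcome, as a careful person would: the job done as asked, in the order asked, and still so for the second after the job is handed in, while the arm keeps its last pose, push and grip.
It also fails if it takes over 54 s, if anything falls off the work surface, if the arm or the gripper's body presses on something with over 40 N, if the wrist force passes 120 N, or if a joint passes its speed limit or range.

### The arm

A 6-joint arm with a two-finger parallel gripper is mounted at the origin on the work surface. World frame = base frame: x ahead of the robot, y to its left, z up, the work surface at z = 0. Lengths are in mm, angles in degrees, forces in N, time in s.
With the tool pointing down it reaches from about 275 to 725 mm from the base axis. Payload 15.9 kg.
Tool frame: the origin (TCP) lies between the finger pads; the fingertips stand 17 mm ahead of it and the grasp point (between the pads) lies 2 mm behind it; x points along the fingers, z is the direction in which the jaws open and shut, and the axes are right-handed (so a half turn about x gives the same grasp; the last joint's range is limited). The gripper opens to 85 mm and grips with 20 to 120 N. Pads are 22 mm wide; open, the fingers measure 114 mm over their backs; the gripper's body (76 mm by 85 mm) begins 54 mm behind the grasp point. The pads swing forward as they close: fully open they stand 13 mm farther back than shut.
Start: joints at [-69.5, 12.198, -1.971, 75.831, 0, 90], TCP at [175.1, -468.322, 208.806] pointing down, gripper open.
Joint ranges: [-170.91, 170.91], [-42.67, 98.43], [-65.05, 77.54], [-120.47, 116.71], [-90, 82.35], [-180, 180]. Speed limits (degrees/s): [108.29, 108.29, 136.94, 147.25, 180, 180].

### API

Orientations are given as [roll, pitch, yaw] about the fixed x, y, z axes, in that order (R = Rz(yaw) Ry(pitch) Rx(roll)).
In Python, from bench import readout, camera, workorder gives the robot as it stands.
- The arm moves only by the shell command python3 -m crank 'ROWS' [FORCE]. ROWS is JSON, a list of rows, each a list of 3 entries, a list of its own where there are three numbers: the shift along the tool's x, y, z as a fraction of full scale, then the turn, a rotation vector about the tool's x, y, z as a fraction of full scale, then the finger opening in mm, from 0 to 85.4. In form: [[[tx, ty, tz], [rx, ry, rz], hand], ...]. A call has exactly 10 rows; each row is the pose to reach, as a shift and turn from the pose commanded when the call began, along the tool's axes at that moment, turning the shorter way round; what a row does not reach only later rows make up. Full scale, the value 1, is 0.75 m for a shift and 180 degrees for a turn. A row lasts 1/8 s, in which the tool goes at most 62.5 mm and 10.7 degrees, less where a joint would pass 70% of its speed; a pose out of reach is approached as far as the arm can. A call with a number of a shift or a turn outside -1 to 1 is refused whole. A call with a gripper value outside its range is refused whole. The fingers move at their own pace and stop on an object; FORCE is the grip in N (left out, the last holds). Time passes only in rows, so rows that repeat a pose let the fingers close, or fill a call up. It gives the time, the measured TCP pose, the force and the opening at its end, in the units of the state.
- readout.get_obs(): the state, without advancing time (a new reading comes with each control period).
- camera(name): name is "scene" or "top" or "wrist"; returns a dict with "img" (420x560x3 uint8, red, green, blue), "camera_matrix" (3x3 intrinsics, pixels), "dist_coeffs" ([k1, k2, p1, p2, k3] as OpenCV has them; the pictures are not rectified), "pose" (4x4, takes a point from camera to world coordinates); the wrist camera has in their place "T_tool_cam" (4x4, takes a point from camera to tool coordinates, whose origin is the TCP and whose axes are the tool frame's). Camera axes: x right, y down, z forward; pixel columns grow to the right and rows downward; lengths in mm; the calibration is good to about 2 mm. A picture is of the moment at which its call begins: read the wrist's pose just before it. There is no depth.
- workorder.hand_in(): hands the job in, once; it reports no verdict.
The state is a dict: "clock": time; "qpos": joint angles; "joint_velocities": joint speeds; "tau": joint torques, N m; "tool_pos": TCP position; "tcp_rot": TCP orientation; "contact_force": force on the tool from outside, world axes, zero at the start; "torque": the same for the moment, N m; "gripper_width": finger opening in mm.
Only numpy, scipy, OpenCV 4.12 (cv2) and the standard library are available. Lean on these libraries where they do the work, as an engineer would, in place of code of your own. Each camera call takes 0.05 s, during which the arm holds its last target.

## Working session

There is one attempt and no reset: what is moved stays moved. The work goes in short steps, Python scripts to look and compute and a shell command to move; the robot and the scene stay as the last step left them, time stands still between calls to the robot, and variables do not carry over. Pictures are saved under pics/ and viewed, and the job is handed in when it is done.

```bash
mkdir -p pics; ls
python3 - <<'E'
from bench import readout, camera
import cv2
print(readout.get_obs())
for n in ("scene","top","wrist"):
    c=camera(n); cv2.imwrite(f"pics/{n}0.png",c["img"][:,:,::-1])
    import pickle; pickle.dump(c,open(f"{n}0.pkl","wb"))
    print(n,c["camera_matrix"],c["dist_coeffs"],c.get("pose",c.get("T_tool_cam")))
E
```

```text
pics
{'clock': 0.0, 'qpos': array([-6.95008214e+01,  1.22232533e+01, -2.00700899e+00,  7.58293460e+01,
        1.17271531e-03,  8.99998886e+01]), 'joint_velocities': array([ 0.01568598, -0.03318795, -0.10185697,  0.03295764,  0.01114954,
        0.07241633]), 'tau': array([-1.03207544e-04, -6.86149335e+01,  4.87121022e+01,  1.71769381e-02,
        9.06205990e-07,  2.33840024e-05]), 'tool_pos': array([ 174.98540787, -468.02042614,  208.33820064]), 'tcp_rot': array([178.87281582,  89.94038012, 109.37210526]), 'contact_force': array([-0.68341103, -0.11140429,  0.03464424]), 'torque': array([ 0.03228274, -0.02023438,  0.01741398]), 'gripper_width': 85.66575082189165}
scene [[382.31783365   0.         282.29327157]
 [  0.         382.31783365 202.33003226]
 [  0.           0.           1.        ]] [0.00296268 0.         0.         0.         0.        ] [[ 1.17826969e-01  7.59998397e-01 -6.39155100e-01  1.16052292e+03]
 [ 9.92871744e-01 -1.01801548e-01  6.19850405e-02 -2.11329161e+01]
 [-1.79584471e-02 -6.41902548e-01 -7.66575901e-01  7.47512067e+02]
 [ 0.00000000e+00  0.00000000e+00  0.
[... 256 characters left out ...]
1  2.03129847e-01  3.17566310e+02]
 [-9.97702071e-01 -6.70525717e-02  9.72269730e-03  2.20910072e+01]
 [ 4.12311629e-03 -2.03320598e-01 -9.79103536e-01  1.32024344e+03]
 [ 0.00000000e+00  0.00000000e+00  0.00000000e+00  1.00000000e+00]]
wrist [[352.77215355   0.         279.36056366]
 [  0.         352.77215355 207.21966719]
 [  0.           0.           1.        ]] [-0.07820751  0.          0.          0.          0.        ] [[ 4.96089810e-04 -3.19413792e-01  9.47615209e-01 -1.65738324e+02]
 [-4.18196010e-05 -9.47615331e-01 -3.19413811e-01  8.32938515e+01]
 [ 9.99999876e-01  1.18829047e-04 -4.83460067e-04 -2.22972739e-01]
 [ 0.00000000e+00  0.00000000e+00  0.00000000e+00  1.00000000e+00]]
```

View pics/top0.png

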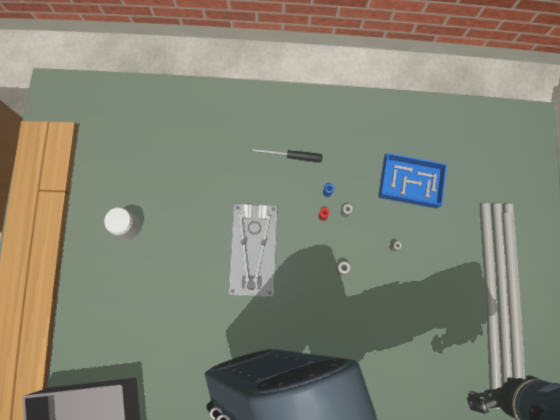

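View pics/scene0.png

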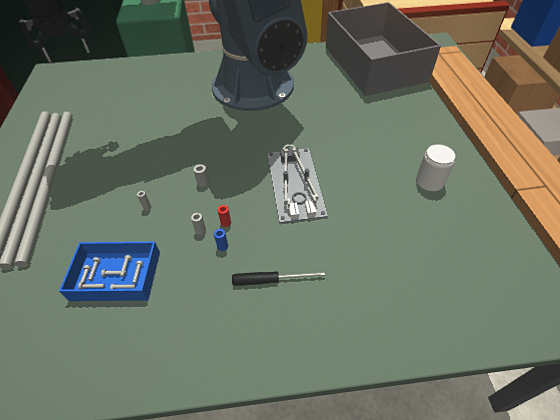

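View pics/wrist0.png

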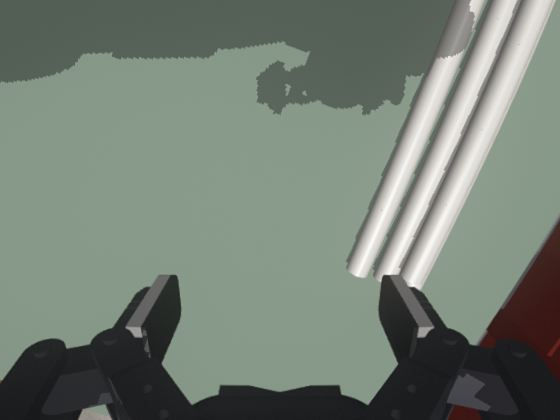

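The top view shows three steel spacers near (347,209), (396,245) and (344,267). The blue and red look-alikes are at (329,189) and (324,213), and the tongs plate is around (254,250). Next I'll enlarge these and measure their sizes.

```bash
cat > h.py <<'E'
import numpy as np, cv2
def ray(c,uv,pose=None):
    p=cv2.undistortPoints(np.array([[uv]],float),c["camera_matrix"],c["dist_coeffs"])[0,0]
    T=c["pose"] if pose is None else pose
    d=T[:3,:3]@np.array([p[0],p[1],1]); return T[:3,3],d
def onz(c,uv,z,pose=None):
    o,d=ray(c,uv,pose); return o+d*(z-o[2])/d[2]
def proj(c,P,pose=None):
    T=np.linalg.inv(c["pose"] if pose is None else pose)
    r,_=cv2.Rodrigues(T[:3,:3]); 
    return cv2.projectPoints(np.atleast_2d(np.array(P,float)),r,T[:3,3],c["camera_matrix"],c["dist_coeffs"])[0][:,0]
def toolT(o):
    from scipy.spatial.transform import Rotation as R
    T=np.eye(4); T[:3,:3]=R.from_euler('xyz',o["tcp_rot"],degrees=True).as_matrix(); T[:3,3]=o["tool_pos"]; return T
E
python3 - <<'E'
import pickle,cv2,numpy as np
from h import *
t=pickle.load(open("top0.pkl","rb")); s=pickle.load(open("scene0.pkl","rb"))
im=t["img"][:,:,::-1]
a=cv2.resize(im[170:290,300:420],None,fx=5,fy=5,interpolation=cv2.INTER_CUBIC)
cv2.imwrite("pics/spacers.png",a)
a=cv2.resize(im[195:305,215:295],None,fx=5,fy=5,interpolation=cv2.INTER_CUBIC)
cv2.imwrite("pics/tongs.png",a)
a=cv2.resize(s["img"][150:260,120:260,::-1],None,fx=5,fy=5,interpolation=cv2.INTER_CUBIC)
cv2.imwrite("pics/sp_scene.png",a)
for uv in [(347,209),(396,245),(344,267)]: print(onz(t,uv,55),np.hypot(*onz(t,uv,55)[:2]))
for uv in [(199.5,170),(143,194),(197.5,217)]: print(onz(s,uv,55))
E
```

```text
[ 594.02139292 -166.48144158   55.        ] 616.9096251795359
[ 505.07795735 -301.09172941   55.        ] 588.0135819193302
[ 437.6744775  -164.40932478   55.        ] 467.535425745731
[ 447.96130381 -162.27741023   55.        ]
[ 512.0419681  -297.18625222   55.        ]
[ 600.9273954  -163.72583698   55.        ]
```

View pics/spacers.png

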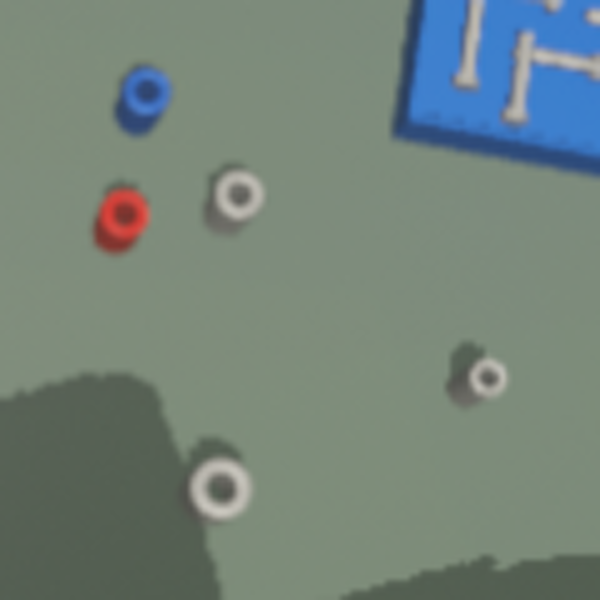

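View pics/tongs.png

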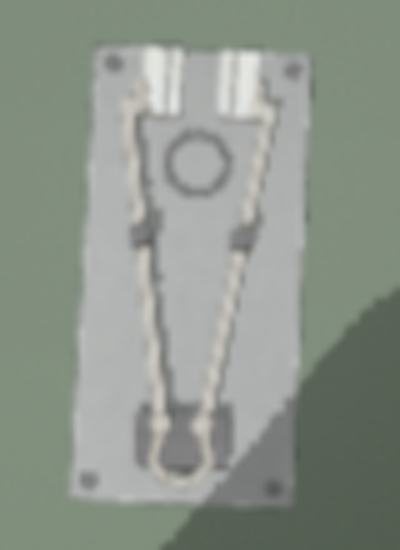

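View pics/sp_scene.png

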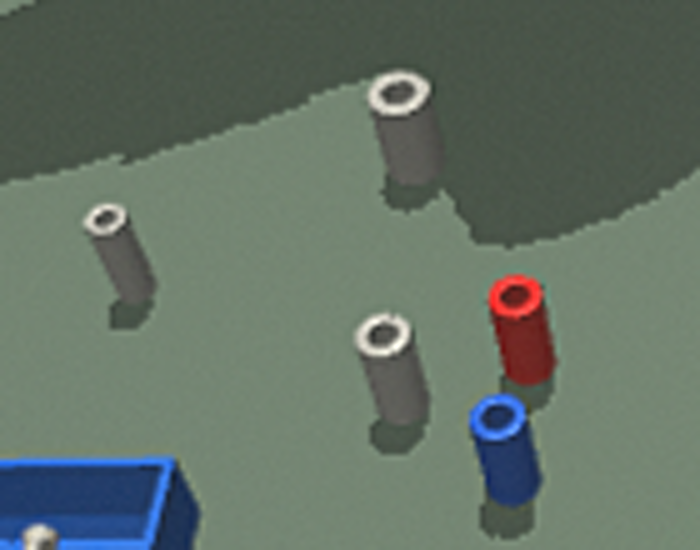

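Run:
```python
import pickle,cv2,numpy as np
from h import *
from bench import readout
print(toolT(readout.get_obs()).round(3))
t=pickle.load(open("top0.pkl","rb")); s=pickle.load(open("scene0.pkl","rb"))
for n,c,pts in(("top",t,[(347.4,208.4),(396.9,244.9),(343.6,267.1)]),("scene",s,[(196.4,216.4),(141,193.5),(199.6,168.2)])):
  for u,v in pts:
    im=c["img"].astype(int); g=im.min(2); m=np.zeros(g.shape,np.uint8)
    u0,v0=int(u),int(v); m[v0-9:v0+9,u0-9:u0+9]=(g[v0-9:v0+9,u0-9:u0+9]>150)
    cs,_=cv2.findContours(m,cv2.RETR_EXTERNAL,cv2.CHAIN_APPROX_NONE); k=max(cs,key=cv2.contourArea)
    e=cv2.fitEllipse(k); print(n,e, onz(c,e[0],55).round(1))
# tongs seat and corners
f=lambda p:((p[0]+.5)/5-.5+215,(p[1]+.5)/5-.5+195)
print("seat",onz(t,f((198,163)),14))
C=[onz(t,f(p),8) for p in [(95,47),(313,52),(293,508),(68,498)]]
C=np.array(C); print(C.round(1), C.mean(0)); 
print("hinge-tip yaw",np.degrees(np.arctan2(*( (C[0]+C[1]-C[2]-C[3])[[1,0]]))), [np.linalg.norm(C[i]-C[(i+1)%4]) for i in range(4)])
a=cv2.resize(s["img"][135:235,250:350,::-1],None,fx=6,fy=6,interpolation=cv2.INTER_CUBIC)
cv2.imwrite("pics/tongs_scene.png",a)
```

```text
[[-0.00000e+00  9.37000e-01  3.50000e-01  1.75006e+02]
 [ 1.00000e-03  3.50000e-01 -9.37000e-01 -4.68064e+02]
 [-1.00000e+00  0.00000e+00 -1.00000e-03  2.08441e+02]
 [ 0.00000e+00  0.00000e+00  0.00000e+00  1.00000e+00]]
top ((347.661865234375, 208.661865234375), (8.215982437133789, 8.217482566833496), 44.99885940551758) [ 595.1 -168.2   55. ]
top ((397.3814392089844, 245.0), (5.960203170776367, 6.5067973136901855), 0.0) [ 505.3 -304.8   55. ]
top ((343.97784423828125, 267.4437255859375), (10.466675758361816, 10.999436378479004), 170.5838623046875) [ 436.5 -164.4   55. ]
scene ((196.0209503173828, 216.51480102539062), (7.19554328918457, 10.3897123336792), 78.28475189208984) [ 599.  -167.2   55. ]
scene ((140.59547424316406, 193.33363342285156), (5.023265361785889, 7.65907621383667), 73.14360809326172) [ 509.1 -303.3   55. ]
scene ((199.12725830078125, 168.3468017578125), (7.378627777099609, 11.26714038848877), 81.61839294433594) [ 441.8 -163.4   55. ]
seat [534.28424359  80.94740009  14.        ]
[[596.8 143.6   8. ]
 [602.3  21.9   8. ]
 [350.9  16.1   8. ]
 [347.8 137.5   8. ]] [474.46923058  79.76804651   8.        ]
hinge-tip yaw 1.3541786398993876 [np.float64(121.82198501711878), np.float64(251.4851061232825), np.float64(121.39854618530306), np.float64(249.05554821739386)]
```

View pics/tongs_scene.png

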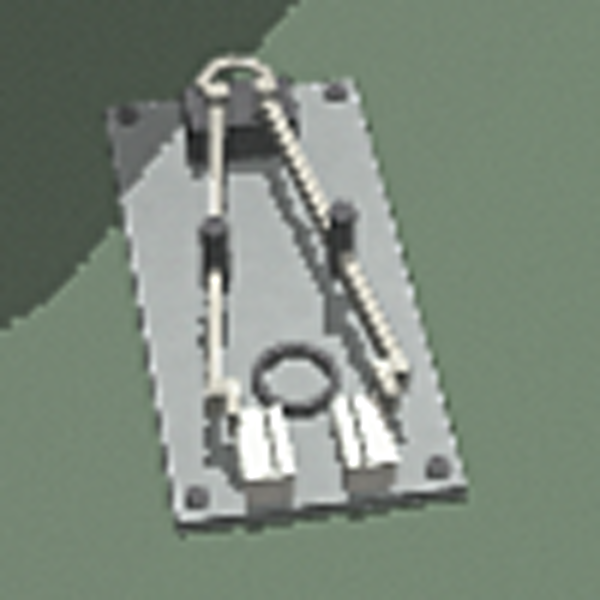

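The medium spacer is the steel ring at top-view (347.7,208.7): its ring is 8.2 px across, against 6.2 px for the small one at (397,245) and 10.7 px for the large one at (344,267). The enlarged crop confirms the order and that it is plain steel, not blue or red. I'll hover over it.

```bash
python3 -m crank '[[[0,0.667,-0.178],[0,0,0],85],[[0,0.667,-0.178],[0,0,0],85],[[0,0.667,-0.178],[0,0,0],85],[[0,0.667,-0.178],[0,0,0],85],[[0,0.667,-0.178],[0,0,0],85],[[0,0.667,-0.178],[0,0,0],85],[[0,0.667,-0.178],[0,0,0],85],[[0,0.667,-0.178],[0,0,0],85],[[0,0.667,-0.178],[0,0,0],85],[[0,0.667,-0.178],[0,0,0],85]]'
python3 - <<'E'
from bench import readout, camera
import cv2,pickle
from h import *
o=readout.get_obs(); c=camera("wrist"); pickle.dump((o,c),open("w1.pkl","wb"))
cv2.imwrite("pics/w1.png",c["img"][:,:,::-1])
print(o["qpos"].round(1),toolT(o).round(3),o["joint_velocities"].round(2))
T=toolT(o)@c["T_tool_cam"]; print(proj(c,[[597,-168,55]],T))
E
```

```text
clock: 1.4
tool_pos: [597.5, -167.1, 207.9]
tcp_rot: [-125.4, 89.9, 165.2]
contact_force: [-0.3, -0.5, -0.1]
gripper_width: 85.0
[-15.6  27.3  19.1  82.   -0.  143.8] [[-1.00000e-03  9.36000e-01  3.52000e-01  5.97500e+02]
 [ 0.00000e+00  3.52000e-01 -9.36000e-01 -1.67052e+02]
 [-1.00000e+00 -1.00000e-03 -1.00000e-03  2.07894e+02]
 [ 0.00000e+00  0.00000e+00  0.00000e+00  1.00000e+00]] [-2.19 -1.91 -1.89 -0.29 -0.29 -0.83]
[[280.64954008 183.37518529]]
```

View pics/w1.png

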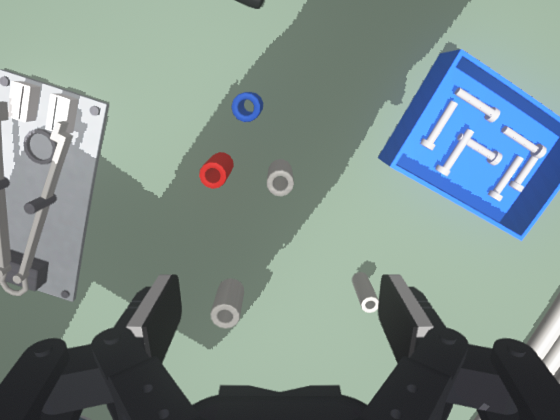

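```bash
python3 -m crank '[[[0,0,0],[-0.05,0,0],60],[[0.02,0,0],[-0.1,0,0],60],[[0.04,0,0],[-0.16,0,0],60],[[0.06,0,0],[-0.21,0,0],60],[[0.08,0,0],[-0.27,0,0],60],[[0.08,0,0],[-0.33,0,0],60],[[0.08,0,0],[-0.393,0,0],60],[[0.08,0,0],[-0.393,0,0],60],[[0.08,0,0],[-0.393,0,0],60],[[0.08,0,0],[-0.393,0,0],60]]'
python3 - <<'E'
from bench import readout, camera
import cv2,pickle
from h import *
o=readout.get_obs(); c=camera("wrist"); pickle.dump((o,c),open("w2.pkl","wb"))
cv2.imwrite("pics/w2.png",c["img"][:,:,::-1])
print(o["qpos"].round(1),toolT(o).round(3),o["joint_velocities"].round(2))
T=toolT(o)@c["T_tool_cam"]; print(proj(c,[[597,-168,55],o["tool_pos"]],T))
o1,c1=pickle.load(open("w1.pkl","rb")); print(onz(c1,(280.3,182),55,toolT(o1)@c1["T_tool_cam"]))
E
```

```text
clock: 2.7
tool_pos: [596.7, -168.3, 148.9]
tcp_rot: [-30.3, 90.0, -29.2]
contact_force: [0.5, -0.4, 0.9]
gripper_width: 60.3
[-15.8  27.5  11.   73.5  -0.   73.2] [[ 0.00000e+00 -1.90000e-02  1.00000e+00  5.96740e+02]
 [-0.00000e+00  1.00000e+00  1.90000e-02 -1.68307e+02]
 [-1.00000e+00 -0.00000e+00  0.00000e+00  1.48894e+02]
 [ 0.00000e+00  0.00000e+00  0.00000e+00  1.00000e+00]] [ 0.22  0.19  0.12  0.06  0.12 -0.78]
[[278.52081036 201.21066058]
 [277.44893216 256.28703209]]
[ 598.12261301 -167.22856576   55.        ]
```

View pics/w2.png

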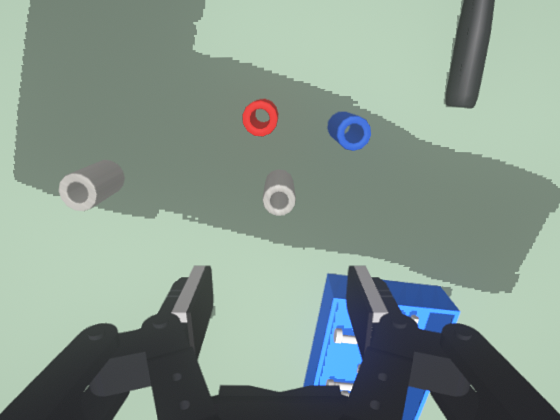

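The spacer ring is at (280,200), within 2 px of the prediction and centred between the fingers, with red (261,117) and blue (351,132) clear of them. I'll descend and grip.

```bash
python3 -m crank '[[[0.05,0.001,0.001],[0,0,0],60],[[0.1,0.001,0.001],[0,0,0],60],[[0.13,0.001,0.001],[0,0,0],60],[[0.141,0.001,0.001],[0,0,0],60],[[0.141,0.001,0.001],[0,0,0],50],[[0.141,0.001,0.001],[0,0,0],35],[[0.141,0.001,0.001],[0,0,0],20],[[0.141,0.001,0.001],[0,0,0],20],[[0.141,0.001,0.001],[0,0,0],20],[[0.141,0.001,0.001],[0,0,0],20]]' 40
python3 - <<'E'
from bench import readout, camera
import cv2,pickle
from h import *
o=readout.get_obs(); c=camera("wrist")
cv2.imwrite("pics/w3.png",c["img"][:,:,::-1])
print(o)
E
```

```text
clock: 4.0
tool_pos: [597.7, -167.3, 43.1]
tcp_rot: [-27.1, 90.0, -25.9]
contact_force: [0.8, 0.3, 0.5]
gripper_width: 19.9
{'clock': 4.0, 'qpos': array([-1.56397252e+01,  3.06405047e+01,  3.88641151e-01,  5.97470033e+01,
       -2.04663766e-04,  7.31209836e+01]), 'joint_velocities': array([-0.00407016,  0.04624059,  0.03196798, -0.05549865,  0.02930746,
        0.07354721]), 'tau': array([ 1.23714719e-03, -9.37477326e+01,  4.57937694e+01,  5.13549559e-03,
        5.15522584e-05,  7.26147082e-04]), 'tool_pos': array([ 597.65391727, -167.31598975,   43.10900226]), 'tcp_rot': array([-27.11739289,  89.99884855, -25.87810166]), 'contact_force': array([0.7792777 , 0.3175591 , 0.52037188]), 'torque': array([0.0276094 , 0.00882001, 0.01791283]), 'gripper_width': 19.931356435142128}
```

View pics/w3.png

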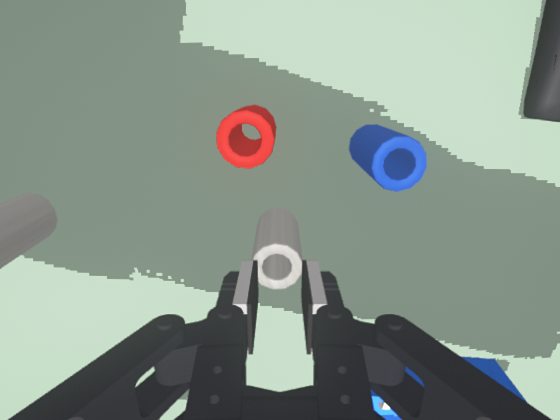

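Run:
```python
from bench import readout, camera
import cv2,pickle
from h import *
im=cv2.imread("pics/w3.png"); cv2.imwrite("pics/w3c.png",cv2.resize(im[190:370,200:360],None,fx=5,fy=5)[:600*2][:, :800][:590])
im=cv2.imread("pics/w3.png"); cv2.imwrite("pics/w3c.png",cv2.resize(im[200:350,190:370],None,fx=4,fy=4))
o2,c2=pickle.load(open("w2.pkl","rb")); i=c2["img"][:,:,::-1]
cv2.imwrite("pics/w2c.png",cv2.resize(i[90:230,40:400],None,fx=2.2,fy=2.2,interpolation=cv2.INTER_CUBIC))
```

```text
(no output)
```

View pics/w3c.png

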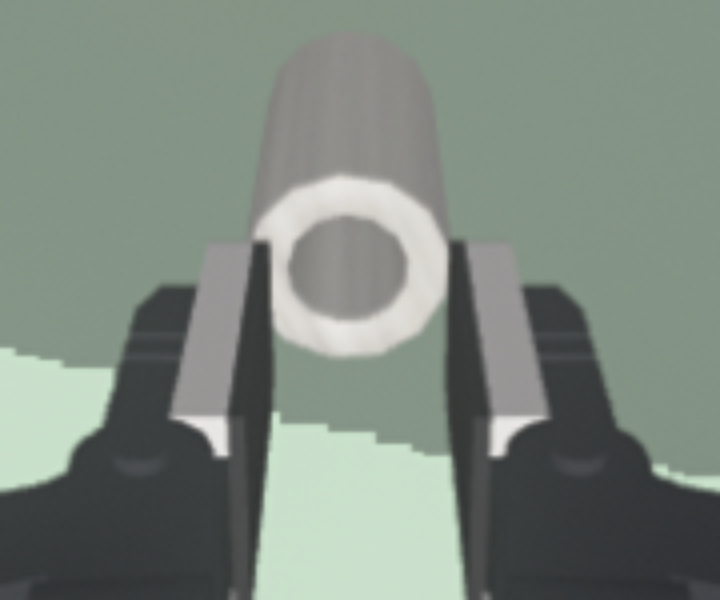

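View pics/w2c.png

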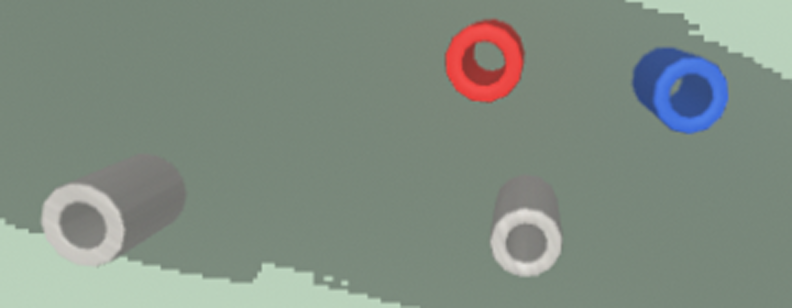

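The ring measures about 25 mm and sits between the pads, but the opening reads 19.9, exactly what I commanded. I'll command a tighter opening and a small lift to see what's really held.

```bash
python3 -m crank '[[[0,0,0],[0,0,0],10],[[0,0,0],[0,0,0],5],[[0,0,0],[0,0,0],5],[[0,0,0],[0,0,0],5],[[0,0,0],[0,0,0],5],[[-0.01,0,0],[0,0,0],5],[[-0.02,0,0],[0,0,0],5],[[-0.04,0,0],[0,0,0],5],[[-0.04,0,0],[0,0,0],5],[[-0.04,0,0],[0,0,0],5]]' 40
python3 - <<'E'
from bench import readout, camera
import cv2,pickle
from h import *
o=readout.get_obs(); c=camera("wrist")
cv2.imwrite("pics/w4.png",c["img"][:,:,::-1])
E
```

```text
clock: 5.3
tool_pos: [597.7, -167.3, 73.1]
tcp_rot: [-20.4, 90.0, -19.2]
contact_force: [-0.1, 0.1, -0.5]
gripper_width: 5.0
```

View pics/w4.png

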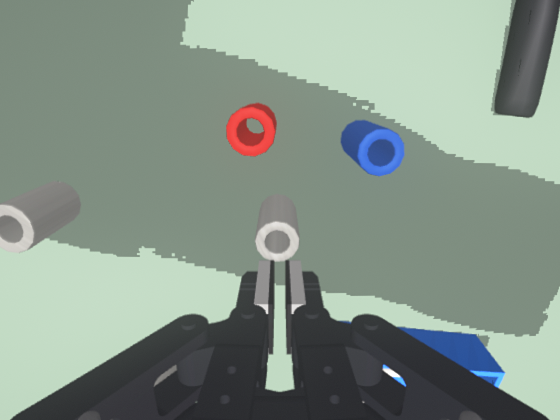

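The fingers shut to 5 mm on nothing: the spacer still stands untouched at (277,240), and the pad ends appear at v≈262, lower in the image than the stated tool frame predicts. I'll check where the fingers really are from the fixed cameras.

Run:
```python
from bench import readout, camera
import cv2,pickle
from h import *
o=readout.get_obs(); print(o["tool_pos"],o["qpos"])
T=toolT(o)
P=[T@[x,0,0,1] for x in (17,0,-56)]; P=[p[:3] for p in P]
for n in("scene","top"):
    c=camera(n); pickle.dump((o,c),open(f"{n}5.pkl","wb"))
    uv=proj(c,P+[[597.5,-167.5,55],[597.5,-167.5,0]]); print(n,uv.round(1))
    im=c["img"][:,:,::-1].copy()
    u,v=uv[0].astype(int); u0=max(0,u-65);v0=max(0,v-70)
    cr=cv2.resize(im[v0:v0+110,u0:u0+130],None,fx=5,fy=5,interpolation=cv2.INTER_CUBIC)
    for q in uv: cv2.circle(cr,(int((q[0]-u0)*5),int((q[1]-v0)*5)),3,(0,0,255),-1)
    cv2.imwrite(f"pics/{n}5.png",cr)
```

```text
[ 597.48176412 -167.27613065   72.77704276] [-1.56401749e+01  2.94937135e+01  3.00723318e+00  6.35350316e+01
 -7.39660691e-04  7.31199149e+01]
scene [[195.9 215.8]
 [194.5 211.2]
 [189.5 195. ]
 [195.9 216. ]
 [200.2 230. ]]
top [[347.4 207.7]
 [348.4 206.4]
 [351.9 201.8]
 [347.4 207.8]
 [344.3 211.8]]
```

View pics/scene5.png

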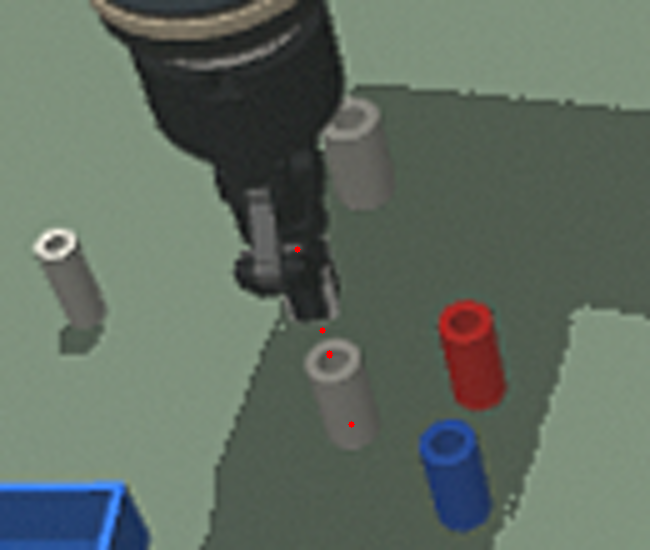

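View pics/top5.png

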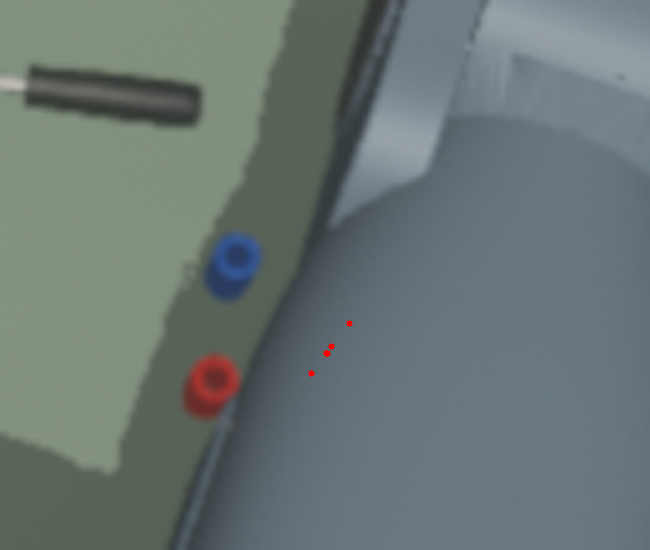

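Run:
```python
from bench import readout, camera
import cv2,pickle
from h import *
o=readout.get_obs(); T=toolT(o)
o5,s=pickle.load(open("scene5.pkl","rb")); c=camera("wrist")
cv2.imwrite("pics/w5c.png",cv2.resize(c["img"][200:350,190:370,::-1],None,fx=4,fy=4))
def tri(uv1,uv2):
    a,d=ray(s,uv1); b,e=ray(c,uv2,T@c["T_tool_cam"])
    x=np.linalg.lstsq(np.c_[d,-e],b-a,rcond=None)[0]; p=a+d*x[0];q=b+e*x[1]; return (p+q)/2,np.linalg.norm(p-q)
for u1 in [(192.4,209),(193.4,209),(190,208.5)]:
    p,g=tri(u1,(281,262)); print(p.round(1),g.round(1),(np.linalg.inv(T)@[*p,1]).round(1))
print(tri((196.02,216.5),(277.5,240)))
im=s["img"][180:225,170:215,::-1]; cv2.imwrite("pics/s5c.png",cv2.resize(im,None,fx=13,fy=13,interpolation=cv2.INTER_CUBIC))
```

```text
[ 598.6 -168.5   80.9] 4.1 [-8.2 -1.2  1.2  1. ]
[ 598.9 -167.    81.6] 2.1 [-9.   0.2  1.5  1. ]
[ 597.9 -171.4   80.6] 9.3 [-8.  -4.2  0.4  1. ]
(array([ 597.18009364, -167.32090673,   52.48514106]), np.float64(0.7573226730416469))
```

View pics/s5c.png

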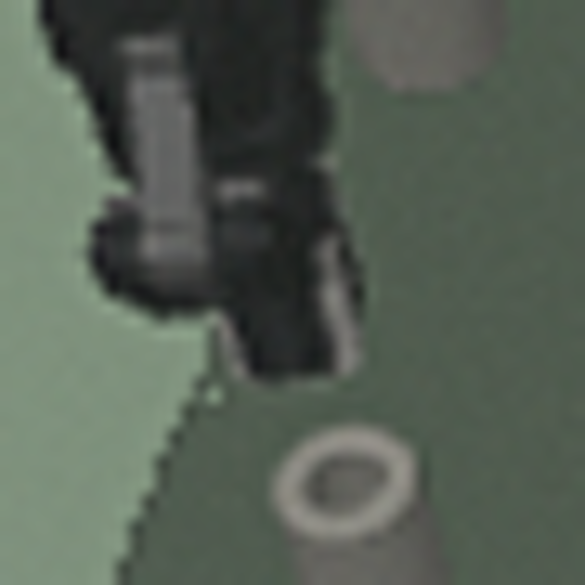

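View pics/w5c.png

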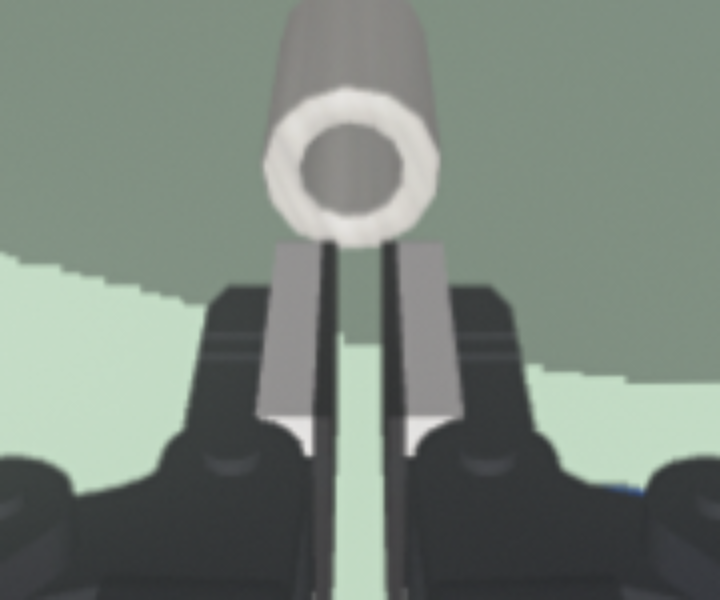

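Run:
```python
from bench import readout, camera
import cv2,pickle
from h import *
o=readout.get_obs(); T=toolT(o)
o5,s=pickle.load(open("scene5.pkl","rb")); c=camera("wrist")
def tri(uv1,uv2):
    a,d=ray(s,uv1); b,e=ray(c,uv2,T@c["T_tool_cam"])
    x=np.linalg.lstsq(np.c_[d,-e],b-a,rcond=None)[0]; p=a+d*x[0];q=b+e*x[1]; return (p+q)/2,np.linalg.norm(p-q)
for u1 in [(196.9,208.8),(196.,208.8)]:
    p,g=tri(u1,(279.8,260)); print(p.round(1),g.round(1),(np.linalg.inv(T)@[*p,1]).round(1))
for x in (17,-8,-10,-20,-27):
  for y in (11,0,-11):
    P=(T@[x,y,0,1])[:3]; print(x,y,proj(s,[P]).round(1),proj(c,[P],T@c["T_tool_cam"]).round(1))
```

```text
[ 599.1 -161.6   83.8] 4.0 [-11.1   5.7   1.9   1. ]
[ 598.9 -162.9   83.1] 2.2 [-10.4   4.3   1.6   1. ]
17 11 [[200.7 215.2]] [[277.6 224.7]]
17 0 [[195.9 215.8]] [[277.6 242.8]]
17 -11 [[191.1 216.4]] [[277.7 260.2]]
-8 11 [[198.7 208.4]] [[277.3 243.4]]
-8 0 [[193.8 209. ]] [[277.3 263.5]]
-8 -11 [[188.9 209.6]] [[277.4 282.7]]
-10 11 [[198.6 207.8]] [[277.3 245.1]]
-10 0 [[193.6 208.4]] [[277.3 265.4]]
-10 -11 [[188.7 209. ]] [[277.4 284.8]]
-20 11 [[197.7 205. ]] [[277.1 254.3]]
-20 0 [[192.8 205.6]] [[277.2 275.5]]
-20 -11 [[187.8 206.2]] [[277.2 295.7]]
-27 11 [[197.1 203. ]] [[277.  261.3]]
-27 0 [[192.1 203.6]] [[277.1 283.3]]
-27 -11 [[187.1 204.2]] [[277.1 304.1]]
```

Both views put the actual fingertips about 8–12 mm *behind* the TCP, not 17 mm ahead. The closed fingers' ends are at scene (192.8,209.1) and wrist (280,260). So the grasp at TCP z=43 passed above the spacer. I'll open, descend in stages and check.

```bash
python3 -m crank '[[[0,0,0],[0,0,0],60],[[0,0,0],[0,0,0],60],[[0,0,0],[0,0,0],60],[[0,0,0],[0,0,0],60],[[0.02,0,0],[0,0,0],60],[[0.04,0,0],[0,0,0],60],[[0.05,0,0],[0,0,0],60],[[0.053,0,0],[0,0,0],60],[[0.053,0,0],[0,0,0],60],[[0.053,0,0],[0,0,0],60]]' 40
python3 - <<'E'
from bench import readout, camera
import cv2,pickle
from h import *
o=readout.get_obs(); T=toolT(o); s=camera("scene"); c=camera("wrist")
cv2.imwrite("pics/s6c.png",cv2.resize(s["img"][180:240,170:230,::-1],None,fx=9,fy=9,interpolation=cv2.INTER_CUBIC))
cv2.imwrite("pics/w6.png",c["img"][:,:,::-1])
print(proj(c,[[597.5,-167.5,55]],T@c["T_tool_cam"]))
E
```

```text
clock: 6.8
tool_pos: [597.9, -167.4, 33.7]
tcp_rot: [-16.7, 90.0, -15.4]
contact_force: [-0.9, -0.2, -1.1]
gripper_width: 60.3
[[276.25005918 277.04733599]]
```

View pics/s6c.png

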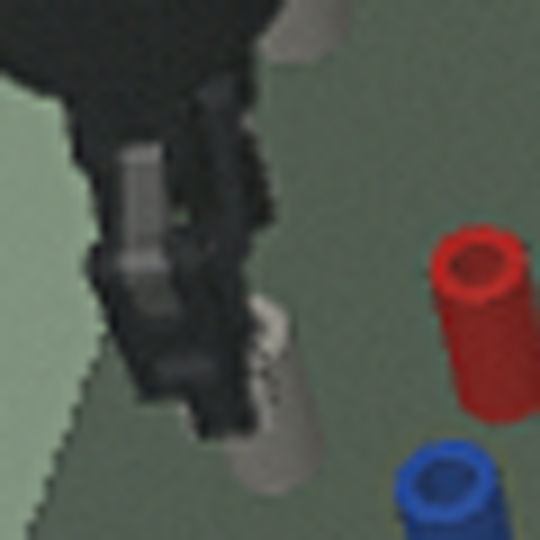

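View pics/w6.png

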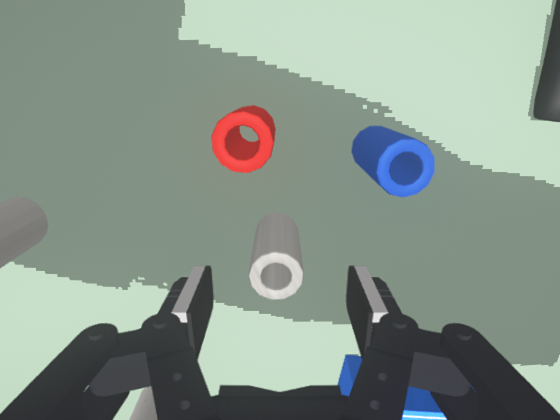

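```bash
python3 - <<'E'
from bench import camera,readout
from h import *
o=readout.get_obs();T=toolT(o);c=camera("wrist");s=camera("scene")
for px in [(194.4,228.3),(191.3,228.3),(198,228)]:
    for X in (627,635,642):
        a,d=ray(s,px); t=(X-a[0])/d[0]; print(px,X,(a+d*t).round(1))
# wrist: right pad (+x): inner tip corners; assume x=597.9+30
for px in [(348,267),(366,267),(357,345)]:
    a,d=ray(c,px,T@c["T_tool_cam"]); t=(597.9+30-a[0])/d[0]; print(px,(a+d*t).round(1))
E
python3 - <<'E'
import cv2
im=cv2.imread("pics/w6.png"); cv2.imwrite("pics/w6c.png",cv2.resize(im[240:390,260:440],None,fx=4,fy=4,interpolation=cv2.INTER_CUBIC))
E
```

```text
(194.4, 228.3) 627 [ 627.  -171.4   47.8]
(194.4, 228.3) 635 [ 635.  -169.2   58.3]
(194.4, 228.3) 642 [ 642.  -167.2   67.5]
(191.3, 228.3) 627 [ 627.  -178.2   49. ]
(191.3, 228.3) 635 [ 635.  -175.8   59.5]
(191.3, 228.3) 642 [ 642.  -173.8   68.7]
(198, 228) 627 [ 627.  -163.4   47.5]
(198, 228) 635 [ 635.  -161.2   58. ]
(198, 228) 642 [ 642.  -159.4   67.2]
(348, 267) [ 627.9 -155.8   65.9]
(366, 267) [ 627.9 -141.4   92.8]
(357, 345) [ 627.9 -173.6   93.6]
```

View pics/w6c.png

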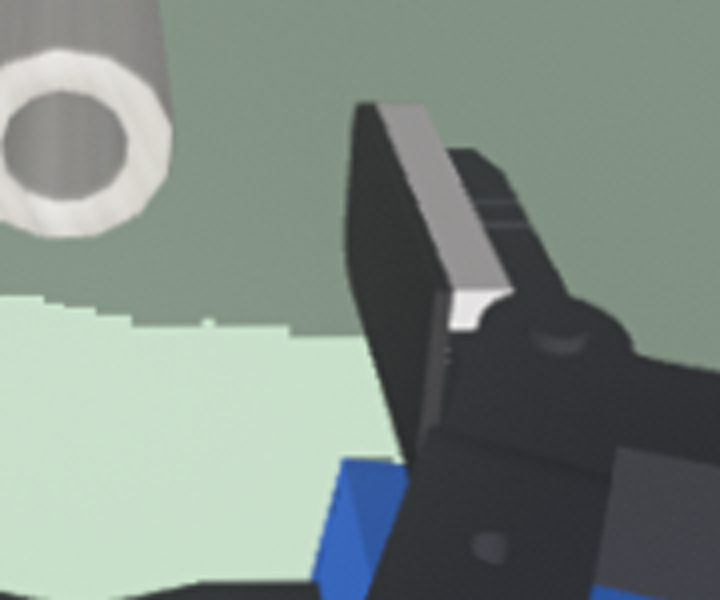

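```bash
python3 -m crank '[[[0.007,0,0],[0,0,0],60],[[0.014,0,0],[0,0,0],60],[[0.021,0,0],[0,0,0],60],[[0.028,0,0],[0,0,0],60],[[0.028,0,0],[0,0,0],50],[[0.028,0,0],[0,0,0],35],[[0.028,0,0],[0,0,0],20],[[0.028,0,0],[0,0,0],15],[[0.028,0,0],[0,0,0],15],[[0.028,0,0],[0,0,0],15]]' 40
python3 - <<'E'
from bench import readout, camera
import cv2,pickle
from h import *
o=readout.get_obs(); T=toolT(o); s=camera("scene"); c=camera("wrist")
cv2.imwrite("pics/s7c.png",cv2.resize(s["img"][180:240,170:230,::-1],None,fx=9,fy=9,interpolation=cv2.INTER_CUBIC))
cv2.imwrite("pics/w7.png",c["img"][:,:,::-1])
print(proj(c,[[597.5,-167.5,55]],T@c["T_tool_cam"]))
E
```

```text
clock: 8.25
tool_pos: [597.9, -167.4, 12.6]
tcp_rot: [-20.6, 90.0, -19.4]
contact_force: [0.3, 0.8, 5.3]
gripper_width: 25.1
[[275.88827617 303.06353818]]
```

View pics/s7c.png

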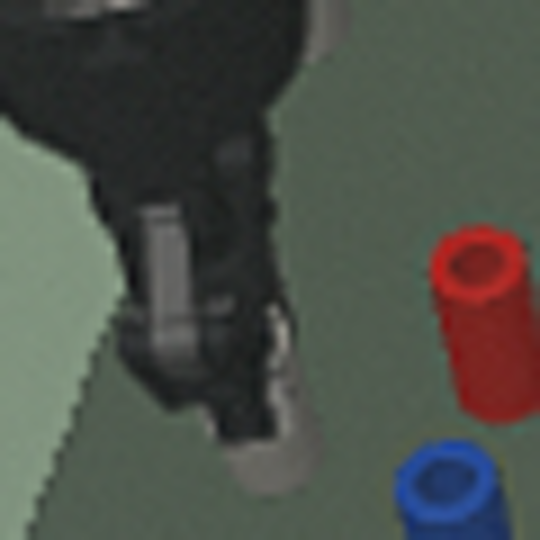

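View pics/w7.png

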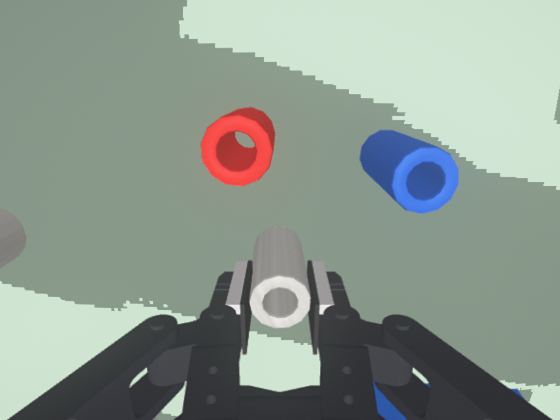

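The fingers stopped at 25.1 mm on the spacer, so it is gripped and still upright, ring at wrist (280,300). I'll lift it and carry it over the seat.

```bash
python3 -m crank '[[[-0.03,0,0],[0,0,0],15],[[-0.06,0,0],[0,0,0],15],[[-0.09,0,0],[0,0,0],15],[[-0.12,0.04,-0.01],[0,0,0],15],[[-0.12,0.1,-0.024],[0,0,0],15],[[-0.12,0.17,-0.04],[0,0,0],15],[[-0.12,0.24,-0.057],[0,0,0],15],[[-0.12,0.3,-0.07],[0,0,0],15],[[-0.12,0.333,-0.078],[0,0,0],15],[[-0.12,0.333,-0.078],[0,0,0],15]]' 50
python3 - <<'E'
from bench import readout, camera
import cv2,pickle
from h import *
o=readout.get_obs(); T=toolT(o); s=camera("scene"); c=camera("wrist"); pickle.dump((o,s,c),open("8.pkl","wb"))
cv2.imwrite("pics/s8c.png",cv2.resize(s["img"][90:230,220:370,::-1],None,fx=4,fy=4,interpolation=cv2.INTER_CUBIC))
cv2.imwrite("pics/w8.png",c["img"][:,:,::-1])
print(o["joint_velocities"].round(1),o["qpos"].round(1),o["tool_pos"], T[:2,1:3])
print(proj(c,[[534.3,81,14]],T@c["T_tool_cam"]))
E
```

```text
clock: 9.6
tool_pos: [533.1, 82.6, 102.1]
tcp_rot: [169.2, 90.0, 170.6]
contact_force: [0.2, -0.4, -1.3]
gripper_width: 24.1
[-2.5  0.4  0.5  0.  -0.6 -1.6] [ 8.8 19.3 -8.2 62.6  0.  97.4] [533.0808599   82.61155871 102.11521297] [[-0.02415767  0.99970799]
 [ 0.99970815  0.02415773]]
[[279.77522258 205.96844162]]
```

View pics/s8c.png

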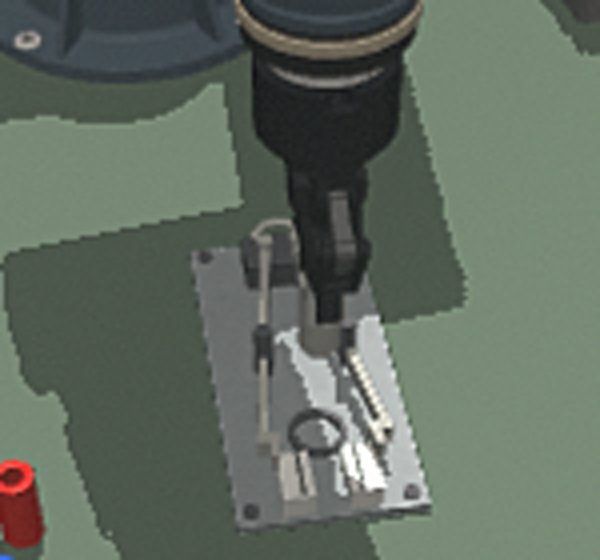

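View pics/w8.png

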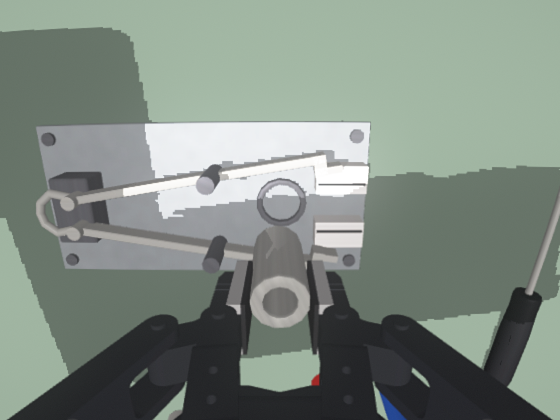

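```bash
cat > seat.py <<'E'
from bench import readout, camera
import cv2,pickle
from h import *
o=readout.get_obs(); T=toolT(o); s=camera("scene"); t=camera("top"); c=camera("wrist"); pickle.dump((o,s,c,t),open("9.pkl","wb"))
print(o["joint_velocities"].round(1),o["tool_pos"].round(1), T[:2,1:3].round(4), o["contact_force"].round(1),o["gripper_width"])
W=T@c["T_tool_cam"]
cv2.imwrite("pics/s9c.png",cv2.resize(s["img"][160:230,270:350,::-1],None,fx=8,fy=8,interpolation=cv2.INTER_CUBIC))
cv2.imwrite("pics/w9.png",cv2.resize(c["img"][150:350,180:380,::-1],None,fx=3,fy=3,interpolation=cv2.INTER_CUBIC))
E
python3 seat.py
python3 - <<'E'
import pickle
from h import *
o,s,c,t=pickle.load(open("9.pkl","rb")); T=toolT(o); W=T@c["T_tool_cam"]
print("scene seat",onz(s,(299.1-.4,198.1),14)); print("wrist seat",onz(c,(281,201),14,W))
P=np.linalg.inv(T)
for z in (12.6+42.4-12.6,): 
    p=onz(c,(280,300),o["tool_pos"][2]+42.4,W); print("sp top",p,(P@[*p,1]).round(1))
E
```

```text
[-1.1  0.2  0.2 -0.  -0.   0. ] [533.7  80.9 102.1] [[-0.0221  0.9998]
 [ 0.9998  0.0221]] [-0.3  0.1 -2.1] 24.145128779983082
scene seat [540.60792182  80.86877356  14.        ]
wrist seat [535.75701721  83.26235578  14.        ]
sp top [534.95861082  82.33925462 144.54469875] [-42.4   1.4   1.3   1. ]
```

View pics/w9.png

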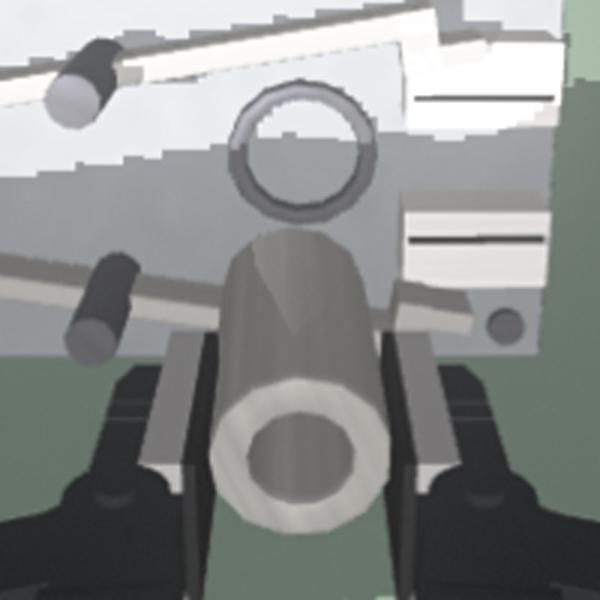

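View pics/s9c.png

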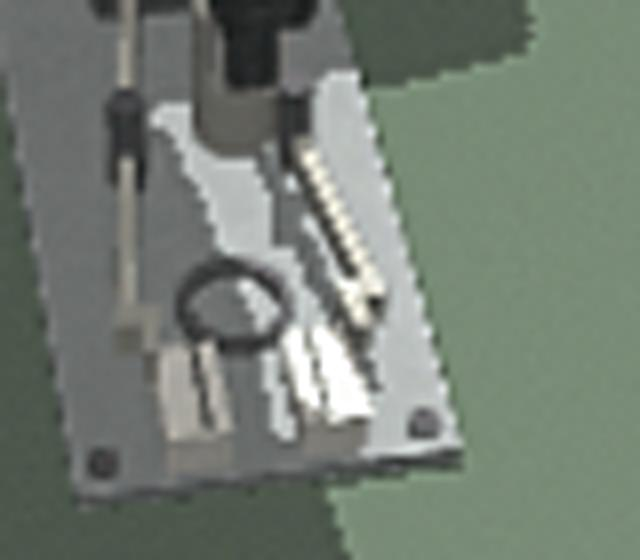

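```bash
python3 -m crank '[[[0.03,0.001,0.001],[0,0,0],15],[[0.06,0.001,0.001],[0,0,0],15],[[0.08,0.001,0.001],[0,0,0],15],[[0.09,0.001,0.001],[0,0,0],15],[[0.094,0.001,0.001],[0,0,0],15],[[0.094,0.001,0.001],[0,0,0],15],[[0.094,0.001,0.001],[0,0,0],15],[[0.094,0.001,0.001],[0,0,0],15],[[0.094,0.001,0.001],[0,0,0],15],[[0.094,0.001,0.001],[0,0,0],15]]' 50
python3 seat.py
```

```text
clock: 11.1
tool_pos: [534.5, 81.9, 31.9]
tcp_rot: [1.4, 90.0, 2.6]
contact_force: [0.1, 0.3, -1.6]
gripper_width: 24.4
[-0.   0.1 -0.  -0.1 -0.1 -0.1] [534.5  81.9  31.9] [[-0.0217  0.9998]
 [ 0.9998  0.0217]] [ 0.1  0.3 -1.6] 24.41606454633719
```

View pics/w9.png

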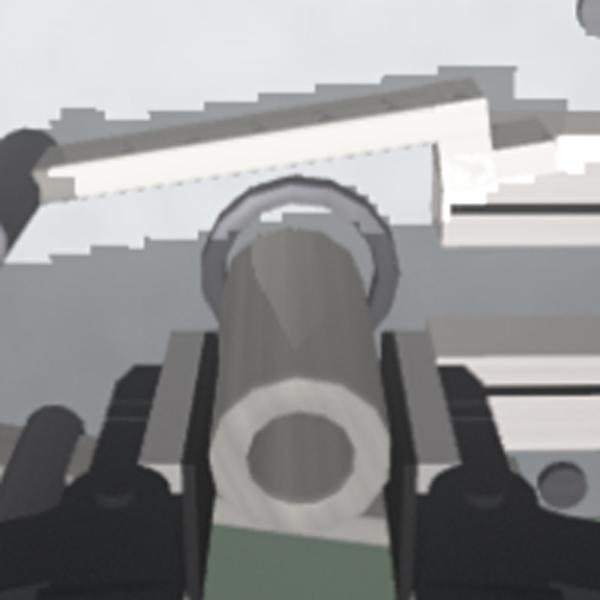

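View pics/s9c.png

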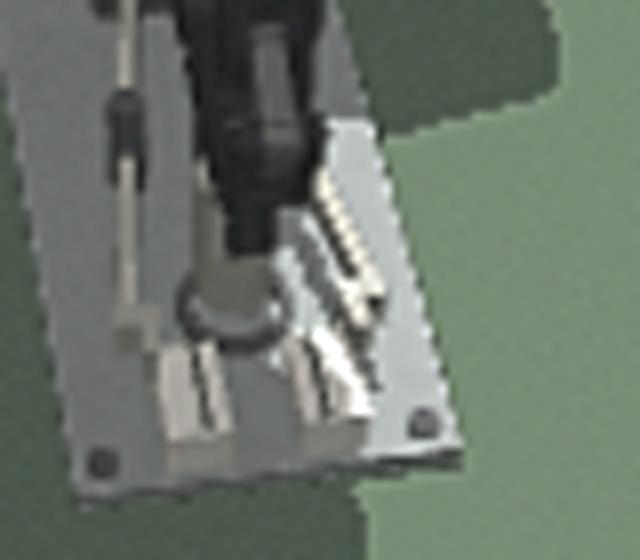

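```bash
cat > fit.py <<'E'
import pickle
from h import *
o,s,c,t=pickle.load(open("9.pkl","rb")); T=toolT(o); W=T@c["T_tool_cam"]; P=np.linalg.inv(T)
def px(u,v): return ((u+.5)/3-.5+180,(v+.5)/3-.5+150)
# extremes of circle in image at given world height: edge rays -> world y
zb=o["tool_pos"][2]-12.6
def f(u,v,z): return (P@[*onz(c,px(u,v),z,W),1])[1:3].round(2)
print("zb",zb)
print("sp bottom far edge ->centre y", f(297,229,zb)[0]-13, "z L/R", f(232,262,zb),f(362,262,zb))
print("ring outer far", f(300,177,14)[0]-19, "inner far",f(300,207,14)[0]-14.5,"L/R",f(203,265,14),f(398,265,14))
E
python3 fit.py
python3 - <<'E'
import pickle,cv2
o,s,c,t=pickle.load(open("9.pkl","rb"))
cv2.imwrite("pics/w9c.png",cv2.resize(c["img"][200:290,235:325,::-1],None,fx=7,fy=7,interpolation=cv2.INTER_CUBIC)[:600])
E
```

```text
zb 19.282314737663782
sp bottom far edge ->centre y -1.0399999999999991 z L/R [  5.46 -11.3 ] [ 5.47 12.51]
ring outer far 1.1099999999999994 inner far -0.2599999999999998 L/R [  2.55 -17.16] [ 2.56 19.66]
```

View pics/w9c.png

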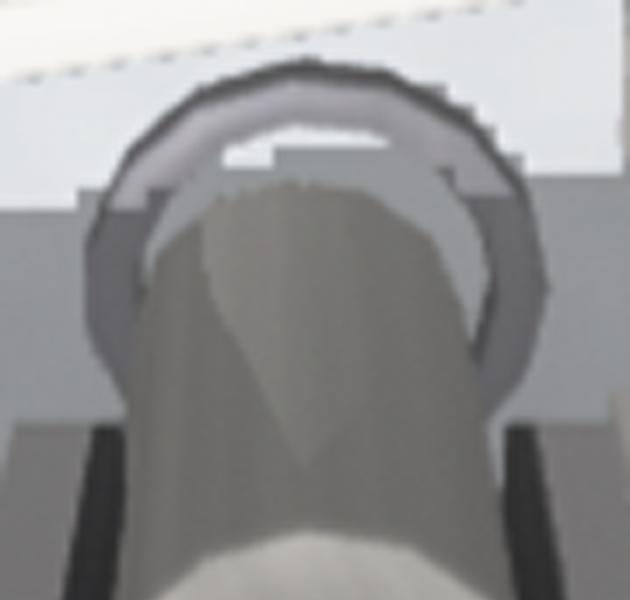

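```bash
cat >> fit.py <<'E'
print("--")
def g(u,v,z): return (P@[*onz(c,((u+.5)/7-.5+235,(v+.5)/7-.5+200),z,W),1])[1:3].round(2)
print("outer far",g(310,60,14)[0]-19,"inner floor far",g(310,126,8)[0]-14.5,"LR outer",g(87,275,14),g(547,285,14))
print("sp",g(297,180,zb)[0]-13)
E
python3 fit.py
```

```text
zb 19.282314737663782
sp bottom far edge ->centre y -1.0399999999999991 z L/R [  5.46 -11.3 ] [ 5.47 12.51]
ring outer far 1.1099999999999994 inner far -0.2599999999999998 L/R [  2.55 -17.16] [ 2.56 19.66]
--
outer far 1.4100000000000001 inner floor far -1.83 LR outer [  2.02 -17.37] [ 1.15 19.92]
sp -0.6199999999999992
```

```bash
python3 -m crank '[[[0,0.001,0.001],[0,0,0],15],[[0.001,0.001,0.001],[0,0,0],15],[[0.002,0.001,0.001],[0,0,0],15],[[0.004,0.001,0.001],[0,0,0],15],[[0.005,0.001,0.001],[0,0,0],15],[[0.006,0.001,0.001],[0,0,0],15],[[0.007,0.001,0.001],[0,0,0],15],[[0.008,0.001,0.001],[0,0,0],15],[[0.009,0.001,0.001],[0,0,0],15],[[0.009,0.001,0.001],[0,0,0],15]]' 50
python3 seat.py;python3 - <<'E'
import pickle,cv2
o,s,c,t=pickle.load(open("9.pkl","rb"))
cv2.imwrite("pics/w9c.png",cv2.resize(c["img"][200:290,235:325,::-1],None,fx=7,fy=7,interpolation=cv2.INTER_CUBIC)[:600])
E
```

```text
clock: 12.5
tool_pos: [535.2, 82.6, 25.0]
tcp_rot: [-176.0, 90.0, -174.8]
contact_force: [0.2, 0.6, 0.1]
gripper_width: 24.5
[ 0.  -0.2  0.1  0.1 -0.  -0.1] [535.2  82.6  25. ] [[-0.0216  0.9998]
 [ 0.9998  0.0216]] [0.2 0.6 0.1] 24.460882149542705
```

View pics/w9c.png

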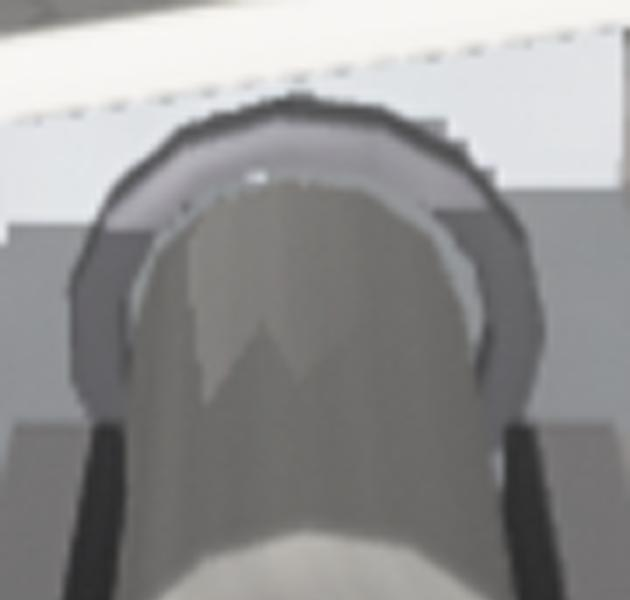

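View pics/s9c.png

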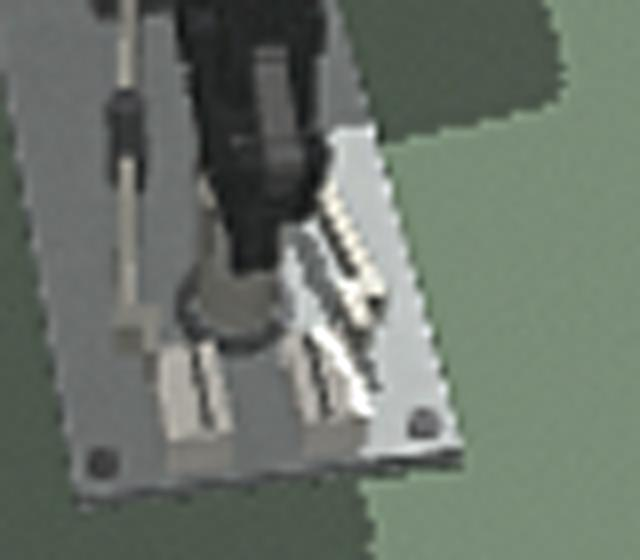

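No force so far with the bottom at about 12 mm, which is inside the ring's 14 mm rim. The visible gap is slightly larger on the right (u≈480 in the crop). I'll go on down.

```bash
python3 -m crank '[[[0.001,0,0],[0,0,0],15],[[0.002,0,0],[0,0,0],15],[[0.003,0,0],[0,0,0],15],[[0.004,0,0],[0,0,0],15],[[0.005,0,0],[0,0,0],15],[[0.006,0,0],[0,0,0],15],[[0.006,0,0],[0,0,0],15],[[0.006,0,0],[0,0,0],15],[[0.006,0,0],[0,0,0],15],[[0.006,0,0],[0,0,0],15]]' 50
python3 seat.py;python3 - <<'E'
import pickle,cv2
o,s,c,t=pickle.load(open("9.pkl","rb"))
cv2.imwrite("pics/w9c.png",cv2.resize(c["img"][200:290,235:325,::-1],None,fx=7,fy=7,interpolation=cv2.INTER_CUBIC)[:600])
E
```

```text
clock: 13.9
tool_pos: [535.3, 82.7, 20.7]
tcp_rot: [19.9, 90.0, 21.1]
contact_force: [-1.6, -0.1, 4.1]
gripper_width: 24.1
[-0.1 -0.1  0.   0.1 -0.1 -0. ] [535.3  82.7  20.7] [[-0.0216  0.9998]
 [ 0.9998  0.0216]] [-1.6 -0.1  4.1] 24.147500408916592
```

View pics/w9c.png

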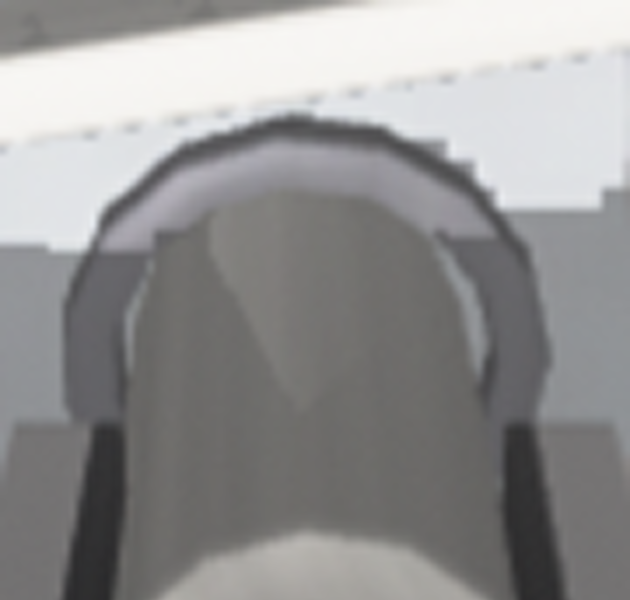

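It met the floor with about 4 N at the expected height (bottom ≈ 8 mm). I'll release and look.

```bash
python3 -m crank '[[[0,0,0],[0,0,0],26],[[0,0,0],[0,0,0],30],[[0,0,0],[0,0,0],35],[[0,0,0],[0,0,0],42],[[0,0,0],[0,0,0],50],[[0,0,0],[0,0,0],50],[[-0.03,0,0],[0,0,0],50],[[-0.07,0,0],[0,0,0],50],[[-0.13,0,0],[0,0,0],50],[[-0.16,0,0],[0,0,0],50]]'
python3 seat.py
```

```text
clock: 15.3
tool_pos: [536.0, 82.8, 142.9]
tcp_rot: [7.4, 89.9, 8.7]
contact_force: [0.6, -0.3, -0.3]
gripper_width: 49.8
[ 0.1 -4.3 17.9 23.3 -0.   0. ] [536.   82.8 142.9] [[-0.0217  0.9998]
 [ 0.9998  0.0217]] [ 0.6 -0.3 -0.3] 49.82015510784652
```

View pics/w9.png

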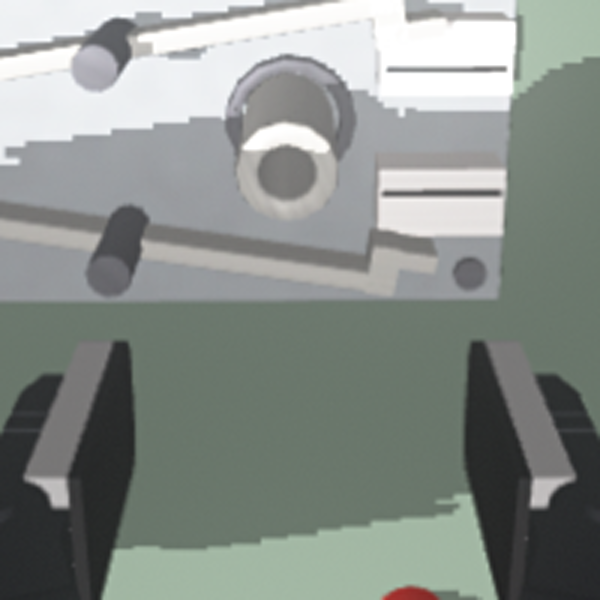

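View pics/s9c.png

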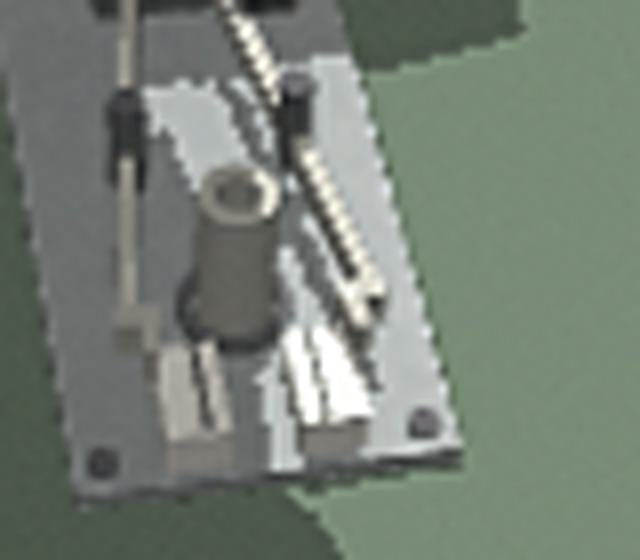

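The spacer stands upright in the ring (scene crop (237,260)), released, with its wall sunk below the ring rim. Next I'll unwind the wrist so the camera faces the tips for the squeeze, moving over the studs on the way.

```bash
python3 -m crank '[[[0,0,0],[-0.05,0,0],85],[[0,0,-0.01],[-0.1,0,0],85],[[0,0,-0.02],[-0.15,0,0],85],[[0,0,-0.03],[-0.2,0,0],85],[[0,0,-0.04],[-0.25,0,0],85],[[0,0,-0.05],[-0.3,0,0],85],[[0,0,-0.06],[-0.35,0,0],85],[[0,0,-0.06],[-0.4,0,0],85],[[0,0,-0.06],[-0.45,0,0],85],[[0,0,-0.06],[-0.5,0,0],85]]'
python3 -m crank '[[[0,0,0],[-0.05,0,0],85],[[0,0,0],[-0.1,0,0],85],[[0,0,0],[-0.15,0,0],85],[[0,0,0],[-0.2,0,0],85],[[0,0,0],[-0.25,0,0],85],[[0,0,0],[-0.3,0,0],85],[[0,0,0],[-0.35,0,0],85],[[0,0,0],[-0.4,0,0],85],[[0,0,0],[-0.45,0,0],85],[[0,0,0],[-0.5,0,0],85]]'
python3 -c "
from bench import readout
o=readout.get_obs();print(o['qpos'],o['tool_pos'])"
```

```text
clock: 16.7
tool_pos: [489.5, 81.5, 139.2]
tcp_rot: [98.2, 89.9, -170.2]
contact_force: [0.3, -0.1, -0.3]
gripper_width: 85.3
clock: 17.95
tool_pos: [489.5, 81.5, 139.2]
tcp_rot: [7.7, 89.9, -170.8]
contact_force: [0.3, 0.8, 0.0]
gripper_width: 85.0
[ 9.45688688e+00  1.32304455e+01 -1.08129201e+01  6.60639419e+01
  4.40278117e-04 -8.20792378e+01] [489.54512864  81.54575896 139.22091734]
```

```bash
python3 -m crank '[[[0,0,0],[-0.05,0,0],85],[[0,0,0],[-0.1,0,0],85],[[0,0,0],[-0.15,0,0],85],[[0,0,0],[-0.2,0,0],85],[[0,0,0],[-0.25,0,0],85],[[0,0,0],[-0.3,0,0],85],[[0,0,0],[-0.35,0,0],85],[[0,0,0],[-0.4,0,0],85],[[0,0,0],[-0.45,0,0],85],[[0,0,0],[-0.5,0,0],85]]'
cat > look.py <<'E'
import sys,time
from bench import readout, camera
import cv2,pickle
from h import *
n=sys.argv[1]
o=readout.get_obs(); T=toolT(o); c=camera("wrist"); s=camera("scene"); pickle.dump((o,s,c),open(n+".pkl","wb"))
print(o["qpos"].round(1),o["tool_pos"].round(1), T[:2,1:3].round(4), o["contact_force"].round(1),o["gripper_width"])
cv2.imwrite(f"pics/w_{n}.png",c["img"][:,:,::-1])
cv2.imwrite(f"pics/s_{n}.png",cv2.resize(s["img"][110:230,240:360,::-1],None,fx=5,fy=5,interpolation=cv2.INTER_CUBIC))
E
python3 look.py a
```

```text
clock: 19.2
tool_pos: [489.5, 81.5, 139.2]
tcp_rot: [-82.4, 89.9, -170.9]
contact_force: [0.2, -0.5, -0.0]
gripper_width: 85.0
[   9.5   13.2  -10.8   66.1    0.  -172.1] [489.5  81.5 139.2] [[ 0.9996  0.0268]
 [ 0.0268 -0.9996]] [ 0.2 -0.5 -0. ] 85.04171325842512
```

View pics/w_a.png

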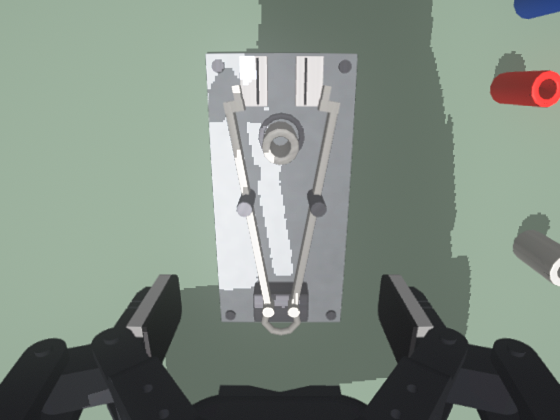

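View pics/s_a.png

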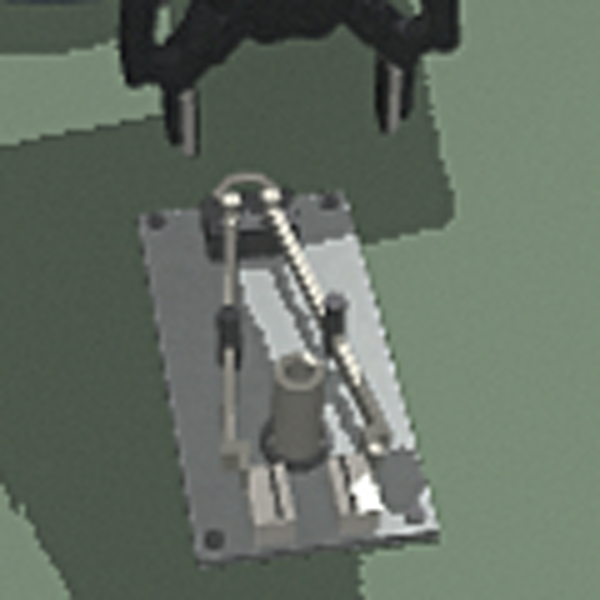

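Run:
```python
import pickle
from h import *
o,s,c=pickle.load(open("a.pkl","rb")); T=toolT(o); W=T@c["T_tool_cam"]; P=np.linalg.inv(T)
f=lambda u,v,z:(onz(c,(u,v),z,W).round(1),(P@[*onz(c,(u,v),z,W),1])[:3].round(1))
print("studs",f(245,203.5,62),f(319,203.5,62)); print("spacer top",f(281,146,63))
print("tips",f(237,89,42),f(328.5,89,42)); print("marks",f(258.5,80,25),f(305.5,80,25))
print("pads tips (tool x guess -25)",f(180,277,o["tool_pos"][2]+25),f(381,277,o["tool_pos"][2]+25))
for x in (0,-20,-40): print(proj(c,[(T@[x,0,0,1])[:3]],W))
im=c["img"][:,:,::-1]; cv2.imwrite("pics/wa1.png",cv2.resize(im[50:230,200:360],None,fx=3.3,fy=3.3,interpolation=cv2.INTER_CUBIC))
```

```text
studs (array([492.8, 107.2,  62. ]), array([ 77.2,   4.1, -25.6])) (array([494.2,  53.6,  62. ]), array([77.2,  4.1, 28. ]))
spacer top (array([535.3,  82.3,  63. ]), array([76.1, 45.9,  0.4]))
tips (array([572. , 114.6,  42. ]), array([ 97. ,  83.5, -30.9])) (array([573.8,  49.4,  42. ]), array([97.1, 83.5, 34.4]))
marks (array([578.8, 100.3,  25. ]), array([114. ,  90. , -16.4])) (array([579.8,  64.9,  25. ]), array([114.,  90.,  19.]))
pads tips (tool x guess -25) (array([490.5, 127.5, 164.2]), array([-25. ,   2.1, -45.9])) (array([492.9,  36. , 164.2]), array([-25. ,   2.1,  45.7]))
[[280.6463454  256.77229283]]
[[280.78326451 276.04458431]]
[[280.95414475 300.18690748]]
```

View pics/wa1.png

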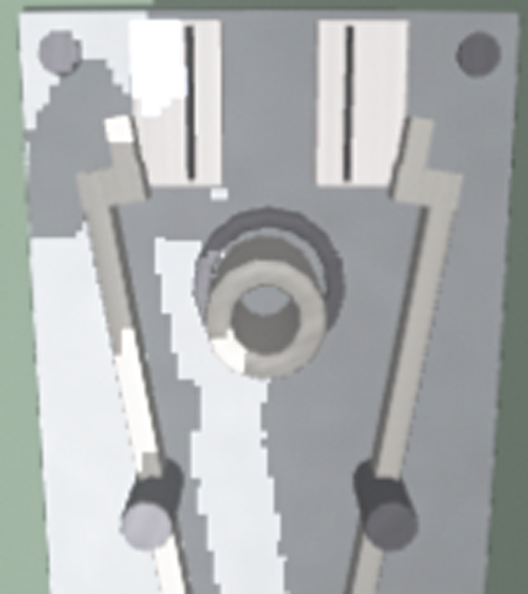

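Studs measure 53.6 mm apart, tips 65.3 and lines 35.4, against 54/65/36 given, so the view is trustworthy. The tool is aligned with the tongs to about 0.2° and needs about +1.3 mm sideways and +3 mm forward. I'll descend with the fingers outside the studs.

```bash
python3 -m crank '[[[0,0.004,0.002],[0,0,0],85],[[0.04,0.004,0.002],[0,0,0],85],[[0.08,0.004,0.002],[0,0,0],85],[[0.11,0.004,0.002],[0,0,0],85],[[0.14,0.004,0.002],[0,0,0],85],[[0.155,0.004,0.002],[0,0,0],85],[[0.165,0.004,0.002],[0,0,0],85],[[0.17,0.004,0.002],[0,0,0],85],[[0.17,0.004,0.002],[0,0,0],85],[[0.17,0.004,0.002],[0,0,0],85]]' 60
python3 look.py b
```

```text
clock: 20.55
tool_pos: [493.6, 80.3, 13.5]
tcp_rot: [100.7, 90.0, 12.0]
contact_force: [-0.4, 0.6, 0.8]
gripper_width: 84.7
[   9.2   19.4  -22.1   48.5    0.  -172. ] [493.6  80.3  13.5] [[ 0.9998  0.0215]
 [ 0.0215 -0.9998]] [-0.4  0.6  0.8] 84.67145454189027
```

View pics/w_b.png

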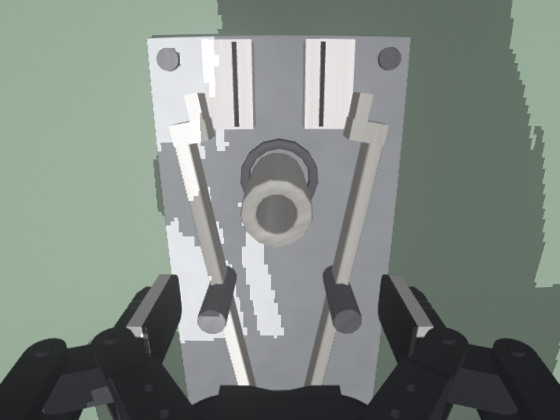

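View pics/s_b.png

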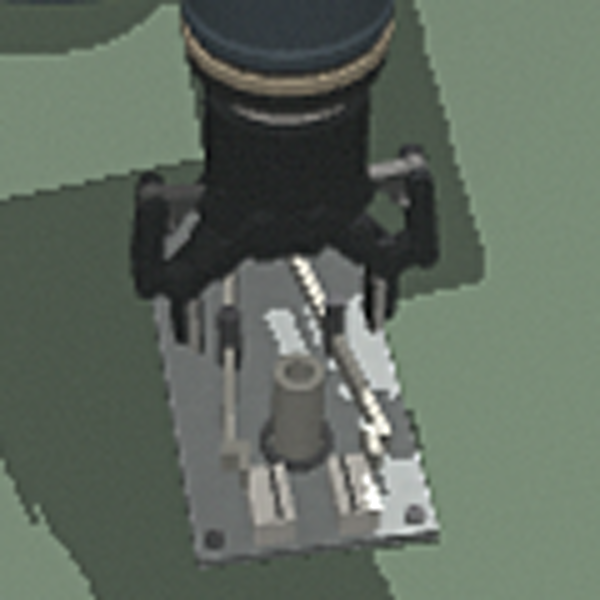

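Both studs (212,319) and (347,319) are centred between the pads (mid 279.5 against 280) and the spacer is clear. I'll close gradually.

```bash
python3 -m crank '[[[0.002,0,0],[0,0,0],80],[[0.004,0,0],[0,0,0],75],[[0.004,0,0],[0,0,0],70],[[0.004,0,0],[0,0,0],66],[[0.004,0,0],[0,0,0],63],[[0.004,0,0],[0,0,0],60],[[0.004,0,0],[0,0,0],57],[[0.004,0,0],[0,0,0],54],[[0.004,0,0],[0,0,0],54],[[0.004,0,0],[0,0,0],54]]' 60
python3 look.py c
```

```text
clock: 21.9
tool_pos: [494.2, 80.3, 10.9]
tcp_rot: [96.7, 89.9, 8.0]
contact_force: [-0.6, -0.8, 11.6]
gripper_width: 54.0
[   9.2   19.6  -22.3   48.1   -0.  -172. ] [494.2  80.3  10.9] [[ 0.9998  0.0216]
 [ 0.0216 -0.9998]] [-0.6 -0.8 11.6] 54.02522795720658
```

View pics/w_c.png

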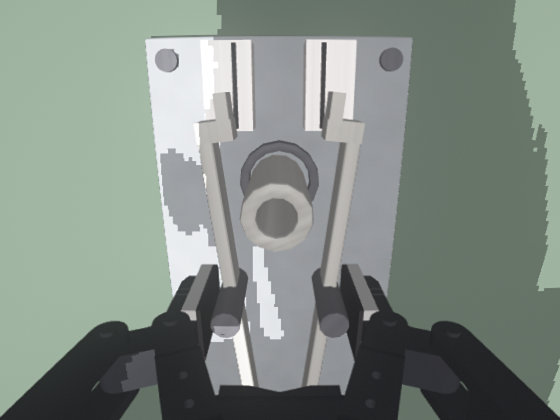

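```bash
python3 -m crank '[[[0,0,0],[0,0,0],53],[[0,0,0],[0,0,0],52.5],[[0,0,0],[0,0,0],52],[[0,0,0],[0,0,0],51.5],[[0,0,0],[0,0,0],51],[[0,0,0],[0,0,0],51],[[0,0,0],[0,0,0],51],[[0,0,0],[0,0,0],51],[[0,0,0],[0,0,0],51],[[0,0,0],[0,0,0],51]]' 60
python3 look.py d
python3 - <<'E'
import pickle,cv2
o,s,c=pickle.load(open("d.pkl","rb"))
cv2.imwrite("pics/w_dc.png",cv2.resize(c["img"][30:145,190:375,::-1],None,fx=4.3,fy=4.3,interpolation=cv2.INTER_CUBIC))
E
```

```text
clock: 23.25
tool_pos: [494.5, 80.4, 11.1]
tcp_rot: [96.4, 89.9, 7.6]
contact_force: [-0.3, -0.3, 12.3]
gripper_width: 51.0
[   9.2   19.5  -22.3   48.    -0.  -172. ] [494.5  80.4  11.1] [[ 0.9998  0.0216]
 [ 0.0216 -0.9998]] [-0.3 -0.3 12.3] 50.99136101191482
```

View pics/w_dc.png

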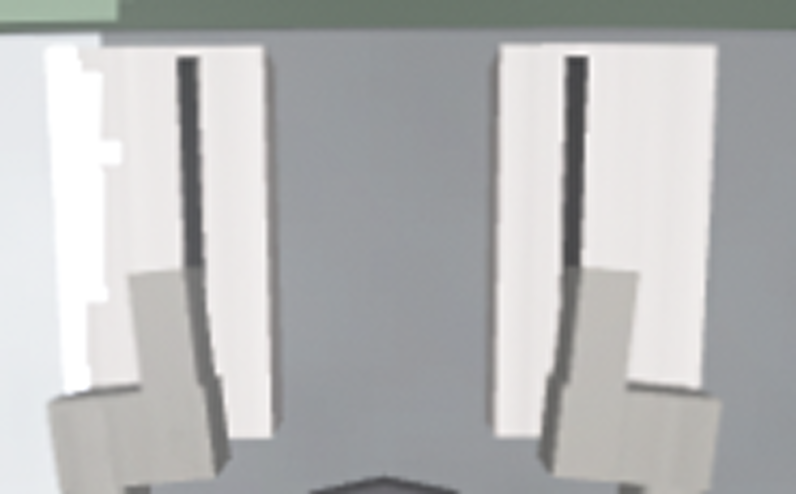

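View pics/s_d.png

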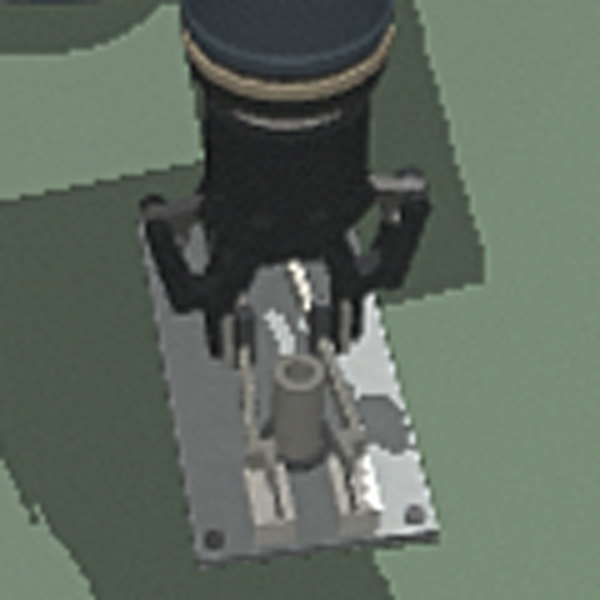

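```bash
cat > tips.py <<'E'
import pickle,sys
from h import *
def run(n,L,R,lL,lR,v1,v2,k=4.3,u0=190,v0=30):
    o,s,c=pickle.load(open(n+".pkl","rb")); T=toolT(o); W=T@c["T_tool_cam"]; P=np.linalg.inv(T)
    f=lambda u,v,z:(P@[*onz(c,((u+.5)/k-.5+u0,(v+.5)/k-.5+v0),z,W),1])[2]
    a=[f(u,v1,42) for u in L+R]; b=[f(u,v2,25.2) for u in lL+lR]
    print("nib edges",np.round(a,2),"widths",a[1]-a[0],a[3]-a[2]); print("lines",np.round(b,2))
    l,r=np.mean(a[:2]),np.mean(a[2:]); ml,mr=np.mean(b[:2]),np.mean(b[2:])
    print("tips %.2f %.2f gap %.2f | lines %.2f %.2f gap %.2f | err L %.2f R %.2f"%(l,r,r-l,ml,mr,mr-ml,l-ml,r-mr))
E
python3 -c "
from tips import run
run('d',[129,187],[580,638],[183,203],[563,582],272,262)"
```

```text
nib edges [-22.63 -17.66  15.91  20.88] widths 4.973391611368097 4.970999704051886
lines [-20.13 -18.2   16.31  18.13]
tips -20.14 18.40 gap 38.54 | lines -19.17 17.22 gap 36.38 | err L -0.98 R 1.18
```

Gap reads 38.5 mm (L 1.0 mm and R 1.2 mm outside the lines, symmetric; nib width reads 4.97 mm against 5). It needs about 1.2 mm more squeeze.

```bash
python3 -m crank '[[[0,0,0],[0,0,0],50.8],[[0,0,0],[0,0,0],50.5],[[0,0,0],[0,0,0],50.2],[[0,0,0],[0,0,0],50],[[0,0,0],[0,0,0],49.8],[[0,0,0],[0,0,0],49.8],[[0,0,0],[0,0,0],49.8],[[0,0,0],[0,0,0],49.8],[[0,0,0],[0,0,0],49.8],[[0,0,0],[0,0,0],49.8]]' 60
python3 look.py e
python3 - <<'E'
import pickle,cv2
o,s,c=pickle.load(open("e.pkl","rb"))
cv2.imwrite("pics/w_ec.png",cv2.resize(c["img"][30:145,190:375,::-1],None,fx=4.3,fy=4.3,interpolation=cv2.INTER_CUBIC))
E
```

```text
clock: 24.6
tool_pos: [494.6, 80.4, 11.1]
tcp_rot: [96.2, 89.8, 7.5]
contact_force: [-0.7, -1.2, 13.2]
gripper_width: 50.0
[   9.2   19.5  -22.3   48.    -0.  -172. ] [494.6  80.4  11.1] [[ 0.9998  0.0217]
 [ 0.0217 -0.9998]] [-0.7 -1.2 13.2] 50.027117064263656
```

View pics/w_ec.png

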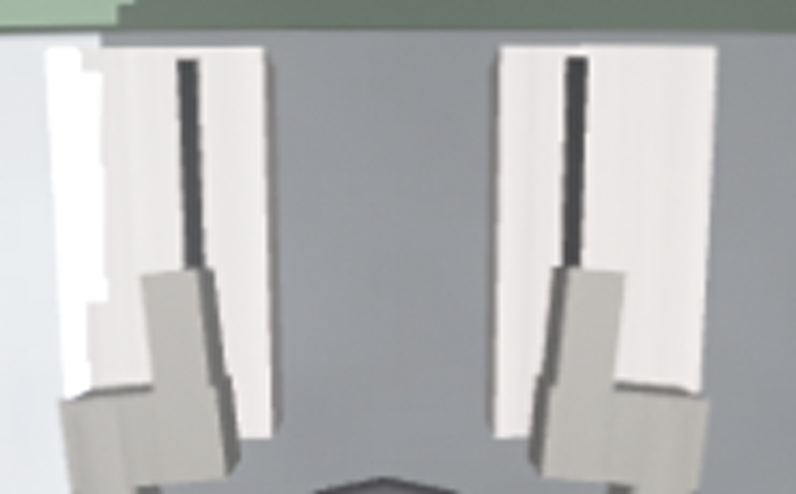

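```bash
python3 -c "
from tips import run
run('e',[141,200],[567,625],[183,203],[563,582],272,262)"
```

```text
nib edges [-21.61 -16.55  14.81  19.78] widths 5.059961654459624 4.971797090951332
lines [-20.14 -18.21  16.32  18.14]
tips -19.08 17.29 gap 36.38 | lines -19.18 17.23 gap 36.41 | err L 0.09 R 0.07
```

Both tips now read within 0.1 mm of their lines. I'll hold for another 1.25 s and re-check for drift and for the rest of the scene.

```bash
python3 -m crank '[[[0,0,0],[0,0,0],49.8],[[0,0,0],[0,0,0],49.8],[[0,0,0],[0,0,0],49.8],[[0,0,0],[0,0,0],49.8],[[0,0,0],[0,0,0],49.8],[[0,0,0],[0,0,0],49.8],[[0,0,0],[0,0,0],49.8],[[0,0,0],[0,0,0],49.8],[[0,0,0],[0,0,0],49.8],[[0,0,0],[0,0,0],49.8]]' 60
python3 look.py f
python3 - <<'E'
import pickle,cv2
o,s,c=pickle.load(open("f.pkl","rb"))
cv2.imwrite("pics/w_fc.png",cv2.resize(c["img"][30:145,190:375,::-1],None,fx=4.3,fy=4.3,interpolation=cv2.INTER_CUBIC))
cv2.imwrite("pics/s_f2.png",s["img"][:,:,::-1])
cv2.imwrite("pics/w_f2.png",c["img"][:,:,::-1])
E
```

```text
clock: 25.95
tool_pos: [494.5, 80.4, 11.1]
tcp_rot: [96.8, 89.9, 8.1]
contact_force: [-0.4, 0.3, 13.3]
gripper_width: 49.8
[   9.2   19.5  -22.3   48.    -0.  -172. ] [494.5  80.4  11.1] [[ 0.9998  0.0216]
 [ 0.0216 -0.9998]] [-0.4  0.3 13.3] 49.754270086626896
```

View pics/w_fc.png

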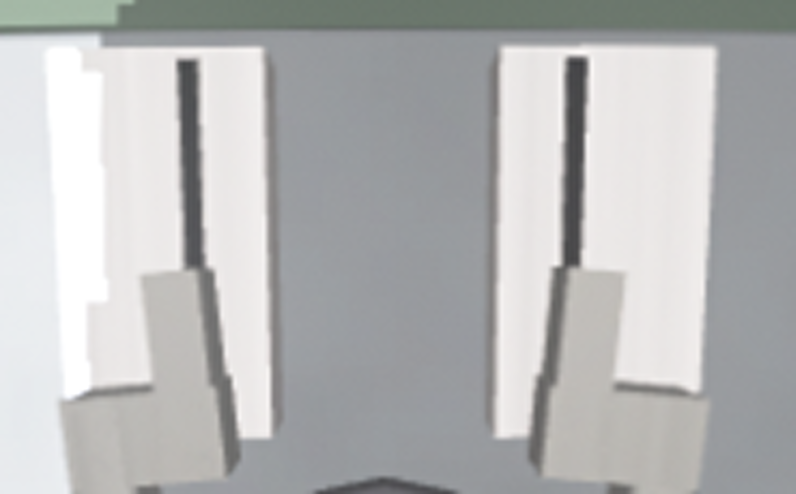

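View pics/s_f2.png

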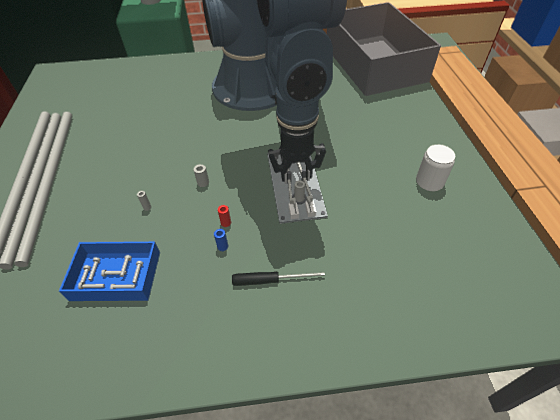

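View pics/w_f2.png

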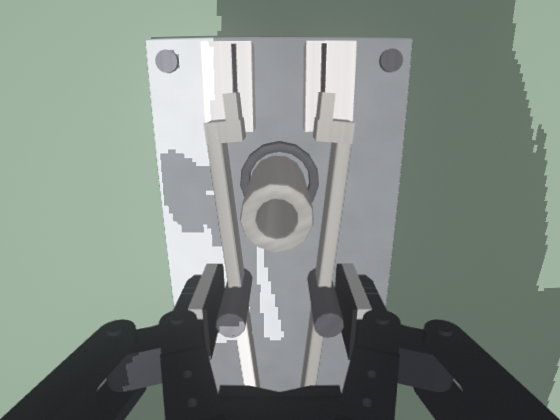

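The tips are unchanged (nibs at crop u 141–200 and 567–625). The spacer stands free at wrist (277,215) and clear of both arms, and every bystander is where it started. I'm handing in.

```bash
python3 -c "
from bench import workorder; print(workorder.hand_in())"
```

```text
the job is handed in; nothing more can be done
None
```

The job is done and handed in at about 26 s: the medium spacer stands in the seat, let go of, and the gripper is still holding the tips on their lines. The hand-in gave no verdict.

- **Spacer:** It went down to the seat floor at the expected height with about 4 N. After I let go, the pictures showed it upright inside the ring.
- **Tips:** With the gripper holding at 49.8 mm, the last measurement put both tips within 0.1 mm of their lines. The gap read 36.4 mm, against 36.4 mm read the same way for the lines themselves. They had not moved after a further 1.25 s of holding, and the spacer was clear of both arms.
- **Other things:** The tin, screwdriver, tray and other spacers look unmoved in the last scene picture.

**What failed or disagreed:**
- **First grasp:** It closed on nothing above the spacer, without touching it. The fingertips really stand about 20–37 mm behind the TCP, not 17 mm ahead as stated, so I went lower and the second grasp held.
- **Gripper reading:** It read 24–25 mm on the 26 mm spacer.
- **Camera agreement:** The scene camera placed things 4–6 mm farther out in x than the top camera did. I used the wrist camera for the fine work.
- **Steady force:** About 13 N, pushing up on the tool, remains while it grips the studs. That is well under the limits.

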